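# Load the injector drawer and lock it in the parts safe

## Robot

A 7-joint arm with a two-finger parallel gripper is mounted at the origin on the work surface. World frame = base frame: x ahead of the robot, y to its left, z up, the work surface at z = 0. Lengths are in m, angles in rad, forces in N, time in s.
With the tool pointing down it reaches from about 0.425 to 0.875 m from the base axis. Payload 8.4 kg.
Tool frame: the origin (TCP) lies on the centre line of the jaws, within the pads' length; the fingertips stand 25 mm ahead of it and the grasp point (between the pads) lies 6 mm ahead of it (r.tips_ahead is the distance from the TCP to the fingertips, in m); z points along the fingers, y is the line along which they close (so a half turn about z gives the same grasp; the last joint's range is limited). The gripper opens to 85 mm and grips with 20 to 120 N. Pads are 22 mm wide; open, the fingers measure 114 mm over their backs; the gripper's body (76 mm by 85 mm) begins 54 mm behind the grasp point. The pads swing forward as they close: fully open they stand 13 mm farther back than shut.
Start: joints at [-1.221, 0.333, 0.04, 1.465, -0.013, 1.343, -0.059], TCP at [0.282, 0.586, 0.256] pointing down, gripper open.
Joint ranges: [-2.58, 2.58], [-0.38, 2.09], [-1.3, 1.39], [0.25, 2.4], [-1.5, 4.64], [0.08, 2.09], [-2.65, 2.65]. Speed limits (rad/s): [2.22, 2.22, 2.79, 2.79, 3.14, 3.14, 3.14].

## Interface

Orientations are given as a unit quaternion [x, y, z, w].
In Python, from cell import r, viewer gives the robot as it stands.
- The arm moves only by the tool servo_tool, never from a script. Its argument "increments" is a list that holds one entry, the list of rows, each a list of 6 numbers: the shift along the tool's x, y, z as a fraction of full scale, then the turn, a rotation vector about the tool's x, y, z as a fraction of full scale. A call has 1 to 8 rows; each row shifts and turns the commanded pose from where the row before left it, along the tool's axes as they then stand; what a row does not reach is not made up. Full scale, the value 1, is 0.04 m for a shift and 360 degrees for a turn. A row lasts 1/10 s, in which the tool goes at most 50 mm and 8.59 degrees, less where a joint would pass 70% of its speed; a pose out of reach is approached as far as the arm can. A call with a number of a shift or a turn outside -1 to 1 is refused whole. A call with a gripper value outside its range is refused whole. "claw" is the closure, from -1 (fully open) to 1 (shut), set as the call begins (left out, the last holds). The fingers move at their own pace and stop on an object; the grip force is fixed at half the most. Time passes only in rows, so rows that do not move let the fingers close. It gives the time, the measured TCP pose, the force, the opening and the grip force at its end, in the units of the state.
- r.sense(): the state, without advancing time (a new reading comes with each control period).
- viewer.camera(name): name is "scene" or "top" or "wrist"; returns a dict with "img" (480x640x3 uint8, blue, green, red), "mtx" (3x3 intrinsics, pixels), "R" (3x3) and "t" (3): a world point X has camera coordinates R X + t. Camera axes: x right, y down, z forward; pixel columns grow to the right and rows downward; lengths in m; the calibration is good to about 2 mm. A picture is of the moment at which its call begins. There is no depth.
- r.sign_off(): hands the job in; it is judged then, once.
The state is a dict: "clock": time; "joint_positions": joint angles; "dq": joint speeds; "joint_torque": joint torques, N m; "position": TCP position; "tool_rot": TCP orientation; "ft_force": force on the tool from outside, world axes, zero at the start; "torque": the same for the moment, N m; "finger_gap": finger opening in m; "grip_force": force on a finger pad.
Only numpy, scipy, OpenCV 4.12 (cv2) and the standard library are available. Lean on these libraries where they do the work, as an engineer would, in place of code of your own. Each camera call takes 0.05 s, during which the arm holds its last target. There are 200 camera calls.

## Task

Take the worn, rust-brown injectors out of the drawer and put them in the red scrap box, and lay every new, green-capped injector from the pocket tray in a cradle place of its own in the drawer. Then push the loaded drawer fully home into the parts safe and turn the key to and fro until you find the position where the red-headed bolt drops and locks it. Leave the other things on the bench as they are.

Things in the scene. Friction and masses are not known exactly. Their poses are not given: they have to be found in the camera images.
- safe: Green steel parts safe fixed to the bench, open at its mouth; a 4 mm base plate, 260 mm wide, runs 240 mm out of the mouth as a loading ledge. Origin: mid mouth at bench level; x points into the safe, z up. Inside 220 wide, 58 high, 187 deep. Yellow flared guides reach 30 mm out each side. Roof at z = 67 mm; lock case on it, x 14 to 194, y -48 to 48, top z = 108. Place and yaw vary.
- drawer: Loose grey tray, 175 long (x) x 212 mm wide, 0.4 kg, on the ledge before the mouth, a little askew. Origin: centre of underside; +x is its rear, which goes in first. Side lips 12, rear wall 30, front wall 46 high. Slides with 3 to 12 N. Fully home, against the back wall, its origin is at x = 99.5, y = 0 (4 play a side), z = 4 mm in the safe's frame; up to 5 mm short it still locks.
- cradles (a point): Centre of the drawer's four cradle places, at x = 12, y = 0, z = 27 mm in its frame. Places at y = -75, -25, 25, 75 mm: an injector lies along x (either way round, about 10 mm end play) across two yellow notched rails, 10 mm thick, 36 mm either side of this point, its axis at this height. Notches 28 mm wide, bottoms at z = 17, teeth to z = 29; between the rails the fingers have room to the floor (z = 3).
- handle (a point): Middle of the drawer's black grip, at x = -147.5, y = 0, z = 28 mm in the drawer's frame: a block 46 mm long (x), 16 mm wide (y), 24 mm tall, on a 10 mm wide stem in the middle of the front wall, 37 mm from that wall to the block. Pinch it across its width. It stays outside the safe.
- key_bow (a point): Middle of the upright bow of the key left in the lock, on its vertical turning axis, at x = 63, y = 0, z = 153 mm in the safe's frame. Steel plate 36 wide, 8 thick, from z = 126 to 166 mm. This point's x runs along the width, y across the thickness; at key angle 0 they are parallel to the safe's x and y.
- key (a joint): Key angle, rad, counter-clockwise from above positive, stops at -0.85 and 0.85; starts near 0, turns easily (0.1 N m). At one hidden angle, 0.38 to 0.75 rad to one side or the other (both differ each start), the bolt drops: it starts sinking about 0.25 rad before, is down within 0.05 rad and holds the key there lightly; turning on (0.4 N m) lifts it again.
- bolt (a joint): Drop of the spring bolt, m; red head 20 mm across on the lock case, 36 mm from the key's axis towards the mouth. 0: up, head 16 mm proud of the case. 0.014: down, head nearly flush, the bolt behind the front wall of a drawer that is home. Drawer 5 to 20 mm short: it lands on that wall at about 0.006; farther out: it drops in the drawer's way. Only the key's hidden angle lets it drop.
- pocket_tray: Dark foam tray, 160 (x) x 220 mm (y), 26 high, fixed; origin: centre of underside. Four pockets along x at y = -75, -25, 25, 75 mm, 26 wide, 132 long: injectors lie with axis at z = 24 mm, the top 8 mm proud. A finger channel, |x| under 25 mm, floor z = 5, crosses the middle. Stands left or right of the safe, the scrap box on the other side.
- scrap_box: Red open box, 170 mm (x) by 150 mm (y), 55 mm high, walls and floor 4 mm, fixed; origin: centre of its underside.
- new1: New fuel injector, 120 mm long, bright steel with a green nozzle cap and a black end; nozzle cap at +x; square body 20 x 20 mm. Origin: mid length, on its axis; x towards the nozzle. about 0.11 kg. Starts in a pocket of the pocket tray; three or four of new1 to new4 are there (None if absent).
- new2: New fuel injector, 120 mm long, bright steel with a green nozzle cap and a black end; nozzle cap at +x; square body 20 x 20 mm. Origin: mid length, on its axis; x towards the nozzle. about 0.11 kg. Starts in a pocket of the pocket tray; three or four of new1 to new4 are there (None if absent).
- new3: New fuel injector, 120 mm long, bright steel with a green nozzle cap and a black end; nozzle cap at +x; square body 20 x 20 mm. Origin: mid length, on its axis; x towards the nozzle. about 0.11 kg. Starts in a pocket of the pocket tray; three or four of new1 to new4 are there (None if absent).
- new4: New fuel injector, 120 mm long, bright steel with a green nozzle cap and a black end; nozzle cap at +x; square body 20 x 20 mm. Origin: mid length, on its axis; x towards the nozzle. about 0.11 kg. Starts in a pocket of the pocket tray; three or four of new1 to new4 are there (None if absent).
- worn1: Worn fuel injector, 120 mm long, rust brown all over, dark bare nozzle; square body 20 x 20 mm. Origin: mid length, on its axis; x towards the nozzle. about 0.11 kg. Starts in a cradle place of the drawer; one or two of worn1 to worn3 are there (None if absent).
- worn2: Worn fuel injector, 120 mm long, rust brown all over, dark bare nozzle; square body 20 x 20 mm. Origin: mid length, on its axis; x towards the nozzle. about 0.11 kg. Starts in a cradle place of the drawer; one or two of worn1 to worn3 are there (None if absent).
- worn3: Worn fuel injector, 120 mm long, rust brown all over, dark bare nozzle; square body 20 x 20 mm. Origin: mid length, on its axis; x towards the nozzle. about 0.11 kg. Starts in a cradle place of the drawer; one or two of worn1 to worn3 are there (None if absent).
- spanner: Bystander: steel combination spanner, 160 mm long, lying on the bench.
- screwdriver: Bystander: orange screwdriver, 150 mm long, lying on the bench.
- mug: Bystander: blue mug, 90 mm tall.
- spray_can: Bystander: yellow spray can, 150 mm tall, 58 mm across.
Not all that is in view belongs to the job. What is shaped like the new2 but pink is not meant. Leave any yellow look-alike of the new3 alone.

How it is judged:
By the outcome, as a careful person would: the job done as asked, in the order asked, and still so for the second after the job is handed in, with the robot touching nothing.
Of new1, new2, new3, new4 only 3 to 4 are there at a start; the rules pass over those that are not, and their reading is None.
Of worn1, worn2, worn3 only 1 to 2 are there at a start; the rules pass over those that are not, and their reading is None.
At some moment in a run one of drawer, new1, new2, new3, new4, worn1, worn2, worn3 may be knocked a few centimetres aside while the robot is not near it.
Once in a run the grip may slacken for a moment while it holds something.
It also fails if it takes over 208 s, if anything falls off the work surface, if the arm or the gripper's body presses on something with over 40 N, if the wrist force passes 120 N, or if a joint passes its speed limit or range.

## Working session

There is one attempt and no reset: what is moved stays moved. The work goes in short steps, Python scripts to look and compute and a tool call to move; the robot and the scene stay as the last step left them, time stands still between calls to the robot, and variables do not carry over. Pictures are saved under pics/ and viewed, at most 14 in all, crops included, and the job is handed in when it is done.

Besides the shell and the picture viewer there is one more tool, called as a command line: name --argument value ..., lists and objects as JSON in quotes. servo_tool: Moves the arm, as the interface text tells. Shift numbers are shares of 0.04 m and turn numbers shares of 360 degrees, none past 1 either way. Its arguments: {"type":"object","properties":{"increments":{"type":"array"},"claw":{"type":"number"}},"required":["increments"]}

```bash
mkdir -p pics; ls; python3 - <<'E'
from cell import r, viewer
import cv2
print(r.sense())
for n in ("scene","top"):
    c=viewer.camera(n); cv2.imwrite(f"pics/{n}0.png",c["img"]); print(n,c["mtx"],c["R"],c["t"])
E
```

```text
pics
{'clock': 0.0, 'joint_positions': array([-1.22122295,  0.33391044,  0.03985834,  1.46626776, -0.01342745,
        1.34326812, -0.05848152]), 'dq': array([ 0.00102148,  0.00052169,  0.00017841, -0.00052725, -0.00057864,
       -0.00026694, -0.00042886]), 'joint_torque': array([ 1.53947469e-03, -6.58558846e+01,  1.36603050e+00, -4.05547106e+01,
        1.66086451e-02,  1.26703738e-02, -2.14928662e-05]), 'position': array([0.28184009, 0.58526959, 0.25542301]), 'tool_rot': array([ 2.22503669e-01,  9.74931529e-01, -7.81651417e-04, -1.39220577e-04]), 'ft_force': array([-0.2467892 ,  0.6070445 ,  0.80629708]), 'torque': array([-0.01809629,  0.04641474,  0.01320107]), 'grip_force': 0.0, 'finger_gap': 0.0851457839519456}
scene [[475.70159727   0.         316.92553596]
 [  0.         475.70159727 245.14918986]
 [  0.           0.           1.        ]] [[ 4.74759501e-01  8.80115459e-01 -4.41415728e-04]
 [ 5.24423087e-01 -2.83291556e-01 -8.02948517e-01]
 [-7.06812451e-01  3.80975949e-01 -5.96048224e-01]] [-0.23504213 -0.16271091  1.62846339]
top [[486.61056017   0.         317.30165478]
 [  0.         486.61056017 244.88366426]
 [  0.           0.           1.        ]] [[ 0.02259747 -0.9997342   0.00457002]
 [-0.99648183 -0.0228925  -0.08062194]
 [ 0.08070513 -0.00273209 -0.99673428]] [0.01067254 0.49271791 1.16359573]
```

View pics/top0.png

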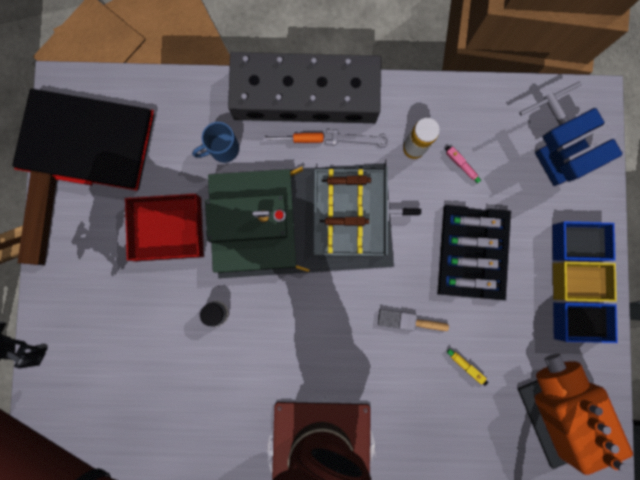

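View pics/scene0.png

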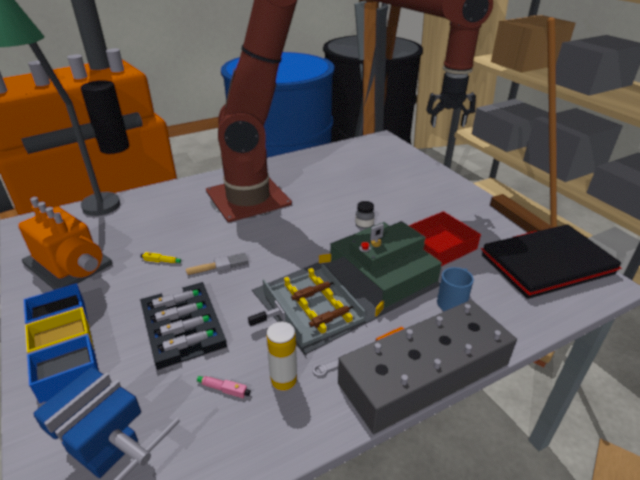

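The top view shows the safe with its mouth to the image right (world -y). Two worn injectors are in the drawer at about (348,180) and (346,220). Four new ones are in the tray at about (475,220–285), and the red box is at (164,227). I'll enlarge this for measuring.

```bash
cat > h.py <<'E'
from cell import r, viewer
import cv2, numpy as np
from scipy.spatial.transform import Rotation as Ro
def ray(c,u,v,z):
    d=c["R"].T@np.linalg.solve(c["mtx"],[u,v,1.]); o=-c["R"].T@c["t"]
    return o+d*(z-o[2])/d[2]
def proj(c,X):
    p=c["mtx"]@(c["R"]@np.asarray(X,float)+c["t"]); return p[:2]/p[2]
def blobs(c,lo,hi,amin=8,box=None):
    h=cv2.cvtColor(c["img"],cv2.COLOR_BGR2HSV); m=cv2.inRange(h,np.array(lo),np.array(hi))
    n,l,s,ce=cv2.connectedComponentsWithStats(m)
    return [(ce[i].round(1),s[i].tolist(),l==i) for i in range(1,n) if s[i][4]>=amin and (box is None or (box[0]<ce[i][0]<box[2] and box[1]<ce[i][1]<box[3]))]
def crop(c,x0,y0,x1,y1,k,name): cv2.imwrite(f"pics/{name}.png",cv2.resize(c["img"][y0:y1,x0:x1],None,fx=k,fy=k,interpolation=cv2.INTER_CUBIC))
E
python3 - <<'E'
from h import *
c=viewer.camera("top")
crop(c,195,150,520,310,2.46,"topc")
for nm,lo,hi,z in (("green",(45,90,60),(80,255,255),.024),("brown",(3,80,30),(14,255,140),.031),("yellow",(20,120,90),(32,255,255),.029),("red",(0,160,60),(3,255,255),.05),("orange",(10,150,130),(22,255,255),.06)):
    for ce,s,m in blobs(c,lo,hi,6,(110,140,520,310)):
        v,u=np.nonzero(m); a=cv2.minAreaRect(np.c_[u,v].astype(np.float32))
        print(nm,ce,s,ray(c,*ce,z)[:2].round(4),np.round(a[1],1),round(a[2],1))
E
```

```text
green [477.4 179.8] [475, 178, 5, 5, 17] [ 0.6612 -0.3672] [3.5 4.2] 45.0
green [456.6 219.6] [454, 217, 6, 6, 33] [ 0.5616 -0.3161] [5. 5.] 90.0
green [454.5 240.3] [452, 238, 6, 6, 33] [ 0.5108 -0.3109] [5. 5.] 90.0
green [454.4 260.7] [452, 258, 6, 6, 31] [ 0.4612 -0.3107] [5. 5.] 90.0
green [452.3 281.5] [449, 279, 7, 6, 35] [ 0.4109 -0.3056] [5. 6.] 90.0
brown [348.8 179.7] [326, 175, 45, 9, 308] [ 0.6525 -0.0512] [ 8. 44.] 90.0
brown [346.3 220.7] [324, 217, 45, 8, 308] [ 0.5517 -0.0469] [ 7. 44.] 90.0
yellow [420.8 142.3] [414, 135, 17, 12, 53] [ 0.7503 -0.2267] [17.9  7.2] 26.6
yellow [296.2 170.5] [291, 168, 11, 6, 25] [0.6727 0.0776] [ 2.4 10.8] 68.2
yellow [330.8 171.9] [329, 168, 5, 9, 36] [ 0.6712 -0.007 ] [8. 4.] 90.0
yellow [360.1 172. ] [358, 169, 5, 7, 33] [ 0.6727 -0.0786] [6. 4.] 90.0
yellow [330.1 200.4] [328, 184, 5, 33, 153] [ 0.6008 -0.0067] [32.  4.] 90.0
yellow [359.8 200.4] [357, 185, 6, 32, 145] [ 0.6025 -0.079 ] [31.  5.] 90.0
yellow [329.8 238.2] [328, 225, 5, 28, 126] [ 0.5085 -0.0079] [27.  4.] 90.0
yellow [359.3 239.5] [357, 226, 6, 28, 135] [ 0.507  -0.0792] [27.  5.] 90.0
red [165.  229.8] [127, 195, 73, 66, 3667] [0.5175 0.384 ] [61.1 72.5] 86.3
red [278.5 214.1] [276, 211, 6, 7, 36] [0.5613 0.116 ] [6. 5.] 90.0
red [126.8 223. ] [126, 219, 2, 9, 10] [0.5316 0.4754] [8. 1.] 90.0
orange [420.5 140.6] [417, 138, 8, 5, 8] [ 0.7451 -0.2192] [8.1 1.1] 29.7
orange [296.9 169.6] [293, 168, 9, 4, 17] [0.6676 0.0746] [1.8 8.5] 63.4
orange [264.7 218.4] [263, 218, 4, 2, 7] [0.5489 0.1475] [1. 3.] 90.0
```

View pics/topc.png

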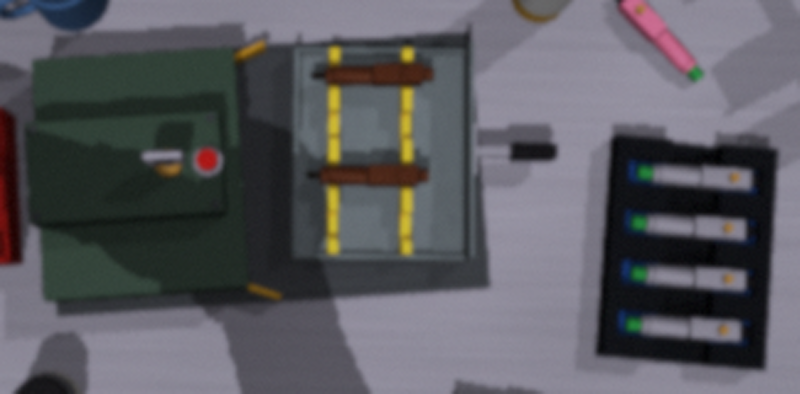

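The crop shows worn injectors in the two drawer places at crop (378,73) and (370,175), and all four pockets full. Next I'll fit the poses of the safe, drawer, tray and box.

```bash
python3 - <<'E'
from h import *
c=viewer.camera("top")
F=lambda x,y,z: ray(c,195+x/2.46,150+y/2.46,z)[:2]
P=lambda n,v: print(n,np.round(v,4).tolist())
for n,x,y,z in (("roofA",35,62,.067),("roofB mouth far",237,48,.067),("roofC mouth near",247,290,.067),("roofD",43,300,.067),("bolt",207,160,.124),("key",162,156,.166),("handle",533,151,.044),("case a",27,127,.108),("case b",222,108,.108),("case c",226,213,.108),("ledge1",489,285,.004),
 ("wall far",470,30,.05),("wall near",470,257,.05)): P(n,F(x,y,z))
print("cradle", [ray(c,u,v,.033)[:2].round(4).tolist() for u,v in ((330.8,167.5),(329.8,253.5),(360.2,168),(359.2,254))])
# tray corners
T=[F(*p,.026) for p in ((612,135),(776,150),(765,368),(598,354))]; P("tray",T); P("trayc",np.mean(T,0))
# bodies: new (light grey) in tray
h=cv2.cvtColor(c["img"],cv2.COLOR_BGR2HSV)
print([ (b[0].tolist(),b[1]) for b in blobs(c,(0,0,110),(180,60,255),30,(435,200,512,300))])
B=[F(*p,.055) for p in ((-170,117),(12,110),(20,262),(-165,270))]
E
```

```text
roofA [0.6476, 0.2807]
roofB mouth far [0.6658, 0.0874]
roofC mouth near [0.4337, 0.0717]
roofD [0.4199, 0.2639]
bolt [0.5486, 0.1087]
key [0.5453, 0.1446]
handle [0.5762, -0.2024]
case a [0.5777, 0.2764]
case b [0.5996, 0.0975]
case c [0.5024, 0.0911]
ledge1 [0.4463, -0.1673]
wall far [0.6931, -0.1388]
wall near [0.4709, -0.1413]
cradle [[0.6812, -0.0067], [0.4712, -0.0085], [0.6816, -0.0783], [0.4716, -0.0792]]
tray [[0.5968, -0.2842], [0.5856, -0.4469], [0.3705, -0.4341], [0.3804, -0.2709]]
trayc [0.4833, -0.359]
[([469.1, 255.8], [230, 46, 410, 434, 76039]), ([480.6, 221.6], [461, 218, 39, 9, 229]), ([478.5, 242.0], [458, 238, 40, 9, 230]), ([478.7, 262.7], [458, 259, 40, 9, 235]), ([476.3, 283.3], [456, 280, 40, 8, 233])]
```

servo_tool --increments '[[[0,0,0,0,0,0.0223],[0,0,0,0,0,0.0223],[0,0,0,0,0,0.0223],[0,0,0,0,0,0.0223],[0,0,0,0,0,0.0223],[0,0,0,0,0,0.0223],[0,0,0,0,0,0.0223],[0,0,0,0,0,0.0223]]]' --claw 0.1

```text
clock: 1.0
position: [0.282, 0.5855, 0.2561]
tool_rot: [0.709, 0.705, -0.0, 0.0]
ft_force: [0.4, -0.2, -0.0]
finger_gap: 0.0388
grip_force: 0.0
```

servo_tool --increments '[[[-0.9,0.53,0,0,0,0],[-0.9,0.53,0,0,0,0],[-0.9,0.53,0,0,0,0],[-0.9,0.53,0,0,0,0],[-0.9,0.53,0,0,0,0],[-0.9,0.53,0,0,0,0],[-0.9,0.53,0,0,0,0],[-0.9,0.53,0,0,0,0]]]'

```text
clock: 1.8
position: [0.4525, 0.2962, 0.2564]
tool_rot: [0.707, 0.708, 0.0, -0.0]
ft_force: [0.1, 0.7, -0.2]
finger_gap: 0.0383
grip_force: 0.0
```

servo_tool --increments '[[[-0.9,0.53,0,0,0,0],[-0.9,0.53,0,0,0,0],[-0.9,0.53,0,0,0,0],[-0.9,0.53,0,0,0,0],[-0.9,0.53,0,0,0,0],[-0.9,0.53,0,0,0,0],[-0.9,0.53,0,0,0,0],[0,0,0,0,0,0]]]'

```text
clock: 2.6
position: [0.6022, 0.039, 0.2564]
tool_rot: [0.71, 0.705, -0.001, 0.002]
ft_force: [-0.2, -0.5, -1.1]
finger_gap: 0.0384
grip_force: 0.0
```

```bash
cat >> h.py <<'E'
def go(x,y,z,yaw=None):
    s=r.sense(); R=Ro.from_quat(s["tool_rot"]); d=R.inv().apply(np.array([x,y,z])-s["position"])/.04
    X=R.as_matrix(); ya=np.degrees(np.arctan2(X[1,0],X[0,0]))
    dR=None
    if yaw is not None:
        t=np.radians(yaw); T=np.c_[[np.cos(t),np.sin(t),0],[np.sin(t),-np.cos(t),0],[0,0,-1]]
        dR=((R.inv()*Ro.from_matrix(T)).as_rotvec()/(2*np.pi)).round(4)
    print("clock",round(s["clock"],1),"pos",s["position"].round(4),"yaw",round(ya,1),"gap",round(s["finger_gap"],4),"grip",round(s["grip_force"],1),"f",s["ft_force"].round(1),"\n delta units",d.round(3),"turn",dR,"| full target yaw:",yaw)
E
python3 -c "
from h import *
go(.652,-.048,.255,90.3)"
```

```text
clock 2.6 pos [0.6022 0.039  0.2564] yaw 89.6 gap 0.0384 grip 0.0 f [-0.2 -0.5 -1.1] 
 delta units [-2.166  1.261  0.043] turn [ 0.0002  0.0005 -0.002 ] | full target yaw: 90.3
```

servo_tool --increments '[[[-0.8,0.46,0,0,0,-0.002],[-0.8,0.46,0,0,0,0],[-0.57,0.34,0,0,0,0],[0,0,0,0,0,0],[0,0,0,0,0,0]]]'

```text
clock: 3.1
position: [0.6516, -0.0405, 0.2559]
tool_rot: [0.703, 0.712, -0.0, -0.0]
ft_force: [-0.3, 0.3, -0.3]
finger_gap: 0.0383
grip_force: 0.0
```

```bash
python3 - <<'E'
from h import *
c=viewer.camera("wrist"); cv2.imwrite("pics/w1.png",c["img"])
print(c["mtx"],c["R"].round(3),c["t"].round(3))
for nm,lo,hi,z in (("brown",(3,80,30),(14,255,140),.031),("yellow",(20,120,90),(32,255,255),.033)):
    for ce,s,m in blobs(c,lo,hi,60): print(nm,ce,s,ray(c,*ce,z)[:2].round(4))
go(.652,-.048,.255,90.3)
E
```

```text
[[353.6844729    0.         322.12859579]
 [  0.         353.6844729  234.4023293 ]
 [  0.           0.           1.        ]] [[ 1.     0.013 -0.   ]
 [ 0.013 -0.95   0.311]
 [ 0.004 -0.311 -0.95 ]] [-0.651 -0.087  0.366]
brown [221.3 197.8] [209, 157, 28, 105, 1537] [ 0.5518 -0.0366]
brown [323.  203.4] [313, 162, 21, 95, 1498] [ 0.6524 -0.0409]
brown [576.5 342. ] [562, 325, 37, 36, 544] [ 0.942  -0.1979]
yellow [349.3  74.2] [339, 55, 21, 39, 331] [0.674  0.0768]
yellow [439.8  90.1] [436, 66, 8, 54, 156] [0.7556 0.0648]
yellow [94.1 96.2] [82, 77, 25, 39, 810] [0.4448 0.0556]
yellow [173.8 168.7] [138, 163, 71, 13, 848] [ 0.509  -0.0083]
yellow [270.6 168.6] [228, 163, 86, 13, 1026] [ 0.6017 -0.007 ]
yellow [341.6 168.8] [331, 163, 21, 13, 244] [ 0.6697 -0.0063]
yellow [182.4 237.2] [149, 230, 65, 17, 888] [ 0.5096 -0.0775]
yellow [274.7 237.1] [236, 230, 79, 17, 1161] [ 0.6036 -0.0762]
yellow [341.4 237.8] [334, 230, 16, 17, 245] [ 0.6716 -0.076 ]
clock 3.1 pos [ 0.6515 -0.0394  0.256 ] yaw 90.8 gap 0.0385 grip 0.0 f [-0.3  0.3  0.6] 
 delta units [-0.214  0.009  0.024] turn [-0.0001 -0.0001  0.0014] | full target yaw: 90.3
```

View pics/w1.png

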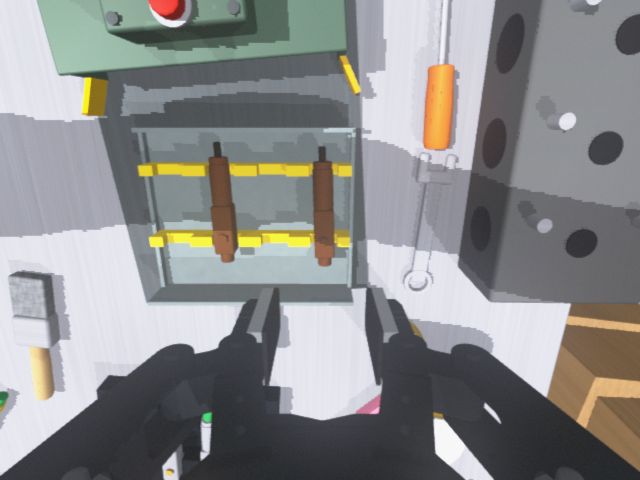

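The wrist view confirms worn injectors at (323,203) and (221,198), between rails at rows 169 and 237. Now I'll grasp the first.

servo_tool --increments '[[[-0.09,0.01,0.9,0,0,0.001],[0,0,0.9,0,0,0],[0,0,0.9,0,0,0],[0,0,0.9,0,0,0],[0,0,0.8,0,0,0],[0,0,0.6,0,0,0],[0,0,0.4,0,0,0],[0,0,0,0,0,0]]]'

```text
clock: 3.95
position: [0.6507, -0.0424, 0.0383]
tool_rot: [0.704, 0.71, -0.001, -0.001]
ft_force: [-0.1, 0.5, 0.2]
finger_gap: 0.0384
grip_force: 0.0
```

servo_tool --increments '[[[0,0,0,0,0,0],[0,0,0,0,0,0],[0,0,0,0,0,0],[0,0,0,0,0,0],[0,0,0,0,0,0],[0,0,0,0,0,0]]]' --claw 1

```text
clock: 4.55
position: [0.6531, -0.0439, 0.0418]
tool_rot: [0.704, 0.71, 0.001, 0.001]
ft_force: [-1.2, 1.8, 6.7]
finger_gap: 0.0188
grip_force: 60.3
```

servo_tool --increments '[[[0,0,-0.4,0,0,0],[0,0,-0.8,0,0,0],[0,0,-0.9,0,0,0],[0,0,-0.9,0,0,0],[0,0,-0.9,0,0,0],[0,0,-0.9,0,0,0],[0,0,-0.5,0,0,0],[0.5,-0.1,0,0,0,0]]]'

```text
clock: 5.35
position: [0.6493, -0.0281, 0.2576]
tool_rot: [0.706, 0.708, 0.002, 0.003]
ft_force: [0.5, 0.4, -2.3]
finger_gap: 0.019
grip_force: 59.3
```

servo_tool --increments '[[[0.9,-0.25,0,0,0,0],[0.9,-0.25,0,0,0,0],[0.9,-0.25,0,0,0,0],[0.9,-0.25,0,0,0,0],[0.9,-0.25,0,0,0,0],[0.9,-0.25,0,0,0,0],[0.9,-0.25,0,0,0,0],[0.9,-0.25,0,0,0,0]]]'

```text
clock: 6.15
position: [0.5654, 0.2643, 0.2536]
tool_rot: [0.705, 0.709, 0.0, 0.0]
ft_force: [0.7, 0.2, -1.6]
finger_gap: 0.0191
grip_force: 59.3
```

servo_tool --increments '[[[0.9,-0.2,0,0,0,0],[0.9,-0.2,0,0,0,0],[0.9,-0.2,0,0,0,0],[0.3,0,0,0,0,0],[0,0,0,0,0,0]]]'

```text
clock: 6.65
position: [0.5401, 0.3853, 0.2527]
tool_rot: [0.703, 0.711, 0.0, -0.0]
ft_force: [-0.2, -0.4, -1.8]
finger_gap: 0.0189
grip_force: 59.3
```

```bash
python3 - <<'E'
from h import *
c=viewer.camera("wrist"); cv2.imwrite("pics/w2.png",c["img"])
h=[b for b in blobs(c,(0,160,60),(3,255,255),300)]
for ce,s,m in h: print(ce,s,[ray(c,u,v,.055)[:2].round(3).tolist() for u,v in ((s[0],s[1]),(s[0]+s[2],s[1]+s[3]))])
go(.545,.384,.045,90)
E
```

```text
[420.2  67. ] [406, 0, 30, 125, 337] [[0.603, 0.553], [0.637, 0.461]]
[256.4 150.9] [211, 102, 146, 187, 859] [[0.446, 0.477], [0.576, 0.305]]
[313.2 187.2] [233, 104, 157, 188, 18020] [[0.464, 0.476], [0.609, 0.302]]
clock 6.7 pos [0.5412 0.3829 0.2527] yaw 90.4 gap 0.019 grip 59.3 f [ 0.7 -0.4 -0.6] 
 delta units [0.031 0.094 5.193] turn [0.0001 0.0001 0.0012] | full target yaw: 90
```

View pics/w2.png

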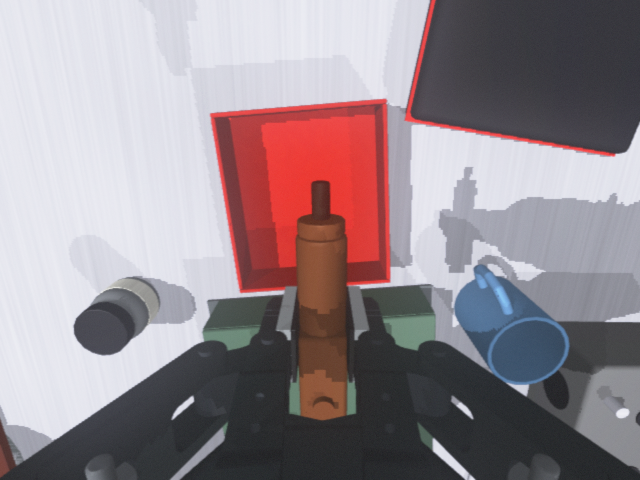

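Box corners are at (212,114), (385,101), (390,281) and (240,291), so its centre is about (0.525, 0.39). Lowering and releasing at x=0.55.

servo_tool --increments '[[[0.17,0.22,0.9,0,0,0],[0,0,0.9,0,0,0],[0,0,0.9,0,0,0],[0,0,0.9,0,0,0],[0,0,0.8,0,0,0],[0,0,0.5,0,0,0],[0,0,0.3,0,0,0],[0,0,0,0,0,0]]]'

```text
clock: 7.5
position: [0.5501, 0.3878, 0.0434]
tool_rot: [0.705, 0.709, -0.001, 0.0]
ft_force: [-0.6, 0.6, -1.3]
finger_gap: 0.0188
grip_force: 59.3
```

servo_tool --increments '[[[0,0,0,0,0,0],[0,0,0,0,0,0],[0,0,0,0,0,0],[0,0,0,0,0,0],[0,0,-0.5,0,0,0],[0,0,-0.9,0,0,0],[0,0,-0.9,0,0,0],[0,0,-0.9,0,0,0]]]' --claw 0.1

```text
clock: 8.3
position: [0.5497, 0.39, 0.174]
tool_rot: [0.704, 0.71, 0.0, 0.0]
ft_force: [0.8, -0.1, 0.1]
finger_gap: 0.0384
grip_force: 0.0
```

servo_tool --increments '[[[0,0,-0.9,0,0,0],[0,0,-0.9,0,0,0],[-0.9,0,-0.1,0,0,0],[-0.9,0,0,0,0,0],[-0.9,0,0,0,0,0],[-0.9,0,0,0,0,0],[-0.9,0,0,0,0,0],[-0.9,0,0,0,0,0]]]'

```text
clock: 9.1
position: [0.5513, 0.1726, 0.2488]
tool_rot: [0.704, 0.71, 0.0, 0.0]
ft_force: [0.4, -1.1, 0.2]
finger_gap: 0.0382
grip_force: 0.0
```

servo_tool --increments '[[[-0.9,0,0,0,0,0],[-0.9,0,0,0,0,0],[-0.9,0,0,0,0,0],[-0.9,0,0,0,0,0],[-0.9,0,0,0,0,0],[-0.6,0,0,0,0,0],[0,0,0,0,0,0],[0,0,0,0,0,0]]]'

```text
clock: 9.9
position: [0.5529, -0.0301, 0.2486]
tool_rot: [0.705, 0.709, 0.0, -0.0]
ft_force: [0.6, 0.4, -0.2]
finger_gap: 0.0385
grip_force: 0.0
```

```bash
python3 - <<'E'
from h import *
c=viewer.camera("wrist")
for nm,lo,hi,z in (("brown",(3,80,30),(14,255,140),.031),("yellow",(20,120,90),(32,255,255),.033)):
    for ce,s,m in blobs(c,lo,hi,150): print(nm,ce,s,ray(c,*ce,z)[:2].round(4))
go(.5515,-.043,.040,90.3)
c=viewer.camera("top")
for b in blobs(c,(3,80,30),(14,255,140),30,(100,140,400,300)): print(b[0],b[1])
E
```

```text
brown [321.4 221.1] [312, 171, 20, 105, 1877] [ 0.5525 -0.0465]
yellow [456.7  87.4] [444, 68, 26, 39, 588] [0.6702 0.0765]
yellow [196.6 110.2] [187, 92, 20, 38, 524] [0.4406 0.0561]
yellow [275.9 182.1] [240, 175, 72, 15, 925] [ 0.5091 -0.0078]
yellow [391.7 181.3] [330, 175, 127, 15, 1656] [ 0.6189 -0.0063]
yellow [279.5 250.3] [245, 243, 68, 17, 988] [ 0.5104 -0.0769]
yellow [387.8 249.5] [332, 242, 116, 18, 1768] [ 0.6196 -0.0753]
yellow [481.3 338.3] [460, 331, 46, 16, 427] [ 0.7292 -0.1788]
clock 9.9 pos [ 0.553  -0.0291  0.2485] yaw 90.5 gap 0.0384 grip 0.0 f [-0.1 -0.7  0.5] 
 delta units [-0.351 -0.041  5.212] turn [ 0.     -0.0001  0.0004] | full target yaw: 90.3
[171.  218.6] [147, 214, 47, 10, 382]
```

servo_tool --increments '[[[-0.35,-0.03,0.9,0,0,0],[0,0,0.9,0,0,0],[0,0,0.9,0,0,0],[0,0,0.9,0,0,0],[0,0,0.8,0,0,0],[0,0,0.5,0,0,0],[0,0,0.3,0,0,0],[0,0,0,0,0,0]]]'

```text
clock: 10.8
position: [0.5511, -0.043, 0.039]
tool_rot: [0.704, 0.71, -0.001, -0.001]
ft_force: [-1.3, 0.4, -0.0]
finger_gap: 0.0385
grip_force: 0.0
```

servo_tool --increments '[[[0,0,0,0,0,0],[0,0,0,0,0,0],[0,0,0,0,0,0],[0,0,0,0,0,0],[0,0,0,0,0,0],[0,0,-0.4,0,0,0],[0,0,-0.8,0,0,0],[0,0,-0.9,0,0,0]]]' --claw 1

```text
clock: 11.6
position: [0.551, -0.0443, 0.1256]
tool_rot: [0.705, 0.709, -0.001, -0.0]
ft_force: [0.3, 0.7, -0.6]
finger_gap: 0.0187
grip_force: 58.9
```

servo_tool --increments '[[[0,0,-0.9,0,0,0],[0,0,-0.9,0,0,0],[0,0,-0.9,0,0,0],[0,0,-0.5,0,0,0],[0.5,-0.1,0,0,0,0],[0.9,-0.1,0,0,0,0],[0.9,-0.1,0,0,0,0],[0.9,-0.1,0,0,0,0]]]'

```text
clock: 12.4
position: [0.5344, 0.0845, 0.2536]
tool_rot: [0.705, 0.709, 0.001, 0.0]
ft_force: [-0.4, 0.1, -0.9]
finger_gap: 0.0188
grip_force: 58.9
```

servo_tool --increments '[[[0.9,-0.1,0,0,0,0],[0.9,-0.1,0,0,0,0],[0.9,-0.1,0,0,0,0],[0.9,-0.1,0,0,0,0],[0.9,-0.1,0,0,0,0],[0.9,-0.1,0,0,0,0],[0.9,-0.1,0,0,0,0],[0.9,-0.1,0,0,0,0]]]'

```text
clock: 13.2
position: [0.5005, 0.3726, 0.2536]
tool_rot: [0.705, 0.709, 0.0, 0.0]
ft_force: [1.6, 0.4, -0.7]
finger_gap: 0.0187
grip_force: 58.9
```

```bash
python3 - <<'E'
from h import *
go(.500,.39,.048,90)
E
```

```text
clock 13.2 pos [0.5005 0.3726 0.2536] yaw 90.4 gap 0.0187 grip 58.9 f [ 1.6  0.4 -0.7] 
 delta units [ 0.434 -0.013  5.14 ] turn [ 0.0001 -0.      0.001 ] | full target yaw: 90
```

servo_tool --increments '[[[0.2,0,0.9,0,0,0],[0,0,0.9,0,0,0],[0,0,0.9,0,0,0],[0,0,0.9,0,0,0],[0,0,0.8,0,0,0],[0,0,0.5,0,0,0],[0,0,0.2,0,0,0],[0,0,0,0,0,0]]]'

```text
clock: 14.0
position: [0.5005, 0.3793, 0.0483]
tool_rot: [0.705, 0.71, -0.001, 0.0]
ft_force: [0.3, -0.2, -0.5]
finger_gap: 0.0194
grip_force: 58.9
```

servo_tool --increments '[[[0,0,0,0,0,0],[0,0,0,0,0,0],[0,0,0,0,0,0],[0,0,0,0,0,0],[0,0,-0.5,0,0,0],[0,0,-0.9,0,0,0],[0,0,-0.9,0,0,0],[0,0,-0.9,0,0,0]]]' --claw 0.1

```text
clock: 14.8
position: [0.5006, 0.3795, 0.178]
tool_rot: [0.705, 0.71, 0.0, 0.0]
ft_force: [0.1, -0.0, -0.2]
finger_gap: 0.0384
grip_force: 0.0
```

servo_tool --increments '[[[0,0,-0.9,0,0,0],[0,0,-0.9,0,0,0],[-0.9,0,-0.2,0,0,0],[-0.95,0.07,0,0,0,0],[-0.95,0.07,0,0,0,0],[-0.95,0.07,0,0,0,0],[-0.95,0.07,0,0,0,0],[-0.95,0.07,0,0,0,0]]]'

```text
clock: 15.6
position: [0.5163, 0.1522, 0.2567]
tool_rot: [0.705, 0.71, 0.0, -0.0]
ft_force: [1.5, -0.1, 0.6]
finger_gap: 0.0383
grip_force: 0.0
```

servo_tool --increments '[[[-0.95,0.07,0,0,0,0],[-0.95,0.07,0,0,0,0],[-0.95,0.07,0,0,0,0],[-0.95,0.07,0,0,0,0],[-0.95,0.07,0,0,0,0],[-0.95,0.07,0,0,0,0],[-0.95,0.07,0,0,0,0],[-0.95,0.07,0,0,0,0]]]'

```text
clock: 16.4
position: [0.5409, -0.1516, 0.2568]
tool_rot: [0.704, 0.71, 0.001, 0.0]
ft_force: [0.2, 0.9, -0.0]
finger_gap: 0.0386
grip_force: 0.0
```

servo_tool --increments '[[[-0.9,0.07,0,0,0,0.0028],[-0.9,0.07,0,0,0,0.0028],[-0.9,0.07,0,0,0,0.003],[-0.9,0.07,0,0,0,0.003],[0,0,0,0,0,0],[0,0,0,0,0,0]]]'

```text
clock: 17.0
position: [0.5489, -0.2952, 0.2564]
tool_rot: [0.731, 0.683, -0.0, 0.0]
ft_force: [-0.2, 0.3, -0.3]
finger_gap: 0.0385
grip_force: 0.0
```

```bash
python3 - <<'E'
from h import *
c=viewer.camera("wrist"); cv2.imwrite("pics/w3.png",c["img"])
for b in blobs(c,(45,90,60),(80,255,255),40): print("green",b[0],b[1],ray(c,*b[0],.024)[:2].round(4))
go(.558,-.3638,.25,86.2)
c=viewer.camera("top")
for b in blobs(c,(3,80,30),(14,255,140),30,(100,140,400,300)): print(b[0],b[1])
E
```

```text
green [292.  219.7] [286, 212, 13, 16, 191] [ 0.5167 -0.3125]
green [190.1 220.9] [183, 214, 15, 15, 202] [ 0.4117 -0.3067]
green [239.2 222.5] [233, 215, 14, 16, 188] [ 0.462  -0.3118]
green [337.  222.1] [331, 215, 13, 16, 188] [ 0.5628 -0.3181]
green [ 38.3 227.4] [29, 220, 19, 16, 225] [ 0.2534 -0.303 ]
green [432.7 260.2] [426, 253, 15, 15, 125] [ 0.6626 -0.3674]
clock 17.1 pos [ 0.5494 -0.2939  0.2563] yaw 86.2 gap 0.0384 grip 0.0 f [ 0.4  0.3 -0.2] 
 delta units [-1.73   0.329  0.157] turn [-0.     -0.0001  0.0001] | full target yaw: 86.2
[171.  218.5] [148, 214, 46, 10, 378]
[172.4 238.1] [149, 233, 46, 11, 377]
```

View pics/w3.png

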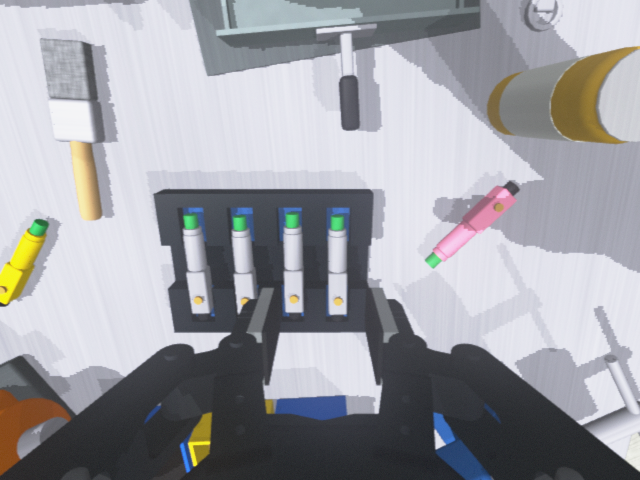

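Both worn injectors are in the box. In the tray, new injector 3 (cap at (292,220)) sits about 5 mm off pitch, the others as expected. Picking new injector 1 (cap at (337,222)).

servo_tool --increments '[[[-0.9,0.18,0,0,0,0],[-0.9,0.18,0,0,0,0],[0,0,0.9,0,0,0],[0,0,0.9,0,0,0],[0,0,0.9,0,0,0],[0,0,0.9,0,0,0],[0,0,0.9,0,0,0],[0,0,0.6,0,0,0]]]'

```text
clock: 17.9
position: [0.5592, -0.3642, 0.0498]
tool_rot: [0.729, 0.685, 0.0, -0.001]
ft_force: [-0.2, 0.3, -0.0]
finger_gap: 0.0385
grip_force: 0.0
```

servo_tool --increments '[[[0,0,0.4,0,0,0],[0,0,0,0,0,0],[0,0,0,0,0,0]]]'

```text
clock: 18.2
position: [0.5598, -0.3667, 0.0374]
tool_rot: [0.73, 0.684, 0.0, 0.0]
ft_force: [0.2, -0.6, 0.5]
finger_gap: 0.0386
grip_force: 0.0
```

servo_tool --increments '[[[0,0,0,0,0,0],[0,0,0,0,0,0],[0,0,0,0,0,0],[0,0,0,0,0,0],[0,0,0,0,0,0],[0,0,-0.4,0,0,0],[0,0,-0.8,0,0,0],[0,0,-0.9,0,0,0]]]' --claw 1

```text
clock: 19.0
position: [0.5584, -0.3668, 0.1217]
tool_rot: [0.73, 0.683, -0.0, -0.001]
ft_force: [0.2, -0.1, -1.2]
finger_gap: 0.019
grip_force: 58.9
```

```bash
python3 - <<'E'
from h import *
go(.6514,-.043,.14,90.3)
c=viewer.camera("wrist"); cv2.imwrite("pics/w4.png",c["img"])
for b in blobs(c,(45,90,60),(80,255,255),40): print("green",b[0],b[1],ray(c,*b[0],.024)[:2].round(4))
E
```

```text
clock 19.0 pos [ 0.5584 -0.3668  0.1217] yaw 86.2 gap 0.019 grip 58.9 f [ 0.2 -0.1 -1.2] 
 delta units [ 8.23   1.786 -0.457] turn [-0.0002 -0.0001 -0.0113] | full target yaw: 90.3
green [247.  167.1] [236, 155, 23, 26, 538] [ 0.5163 -0.3122]
green [ 74.  168.8] [59, 157, 31, 25, 672] [ 0.4113 -0.3063]
green [157.3 171.9] [144, 160, 28, 25, 606] [ 0.4614 -0.3115]
green [320.4 201.5] [303, 181, 36, 43, 1432] [ 0.5592 -0.3363]
green [481.6 239.6] [468, 228, 28, 24, 368] [ 0.6615 -0.3682]
```

View pics/w4.png

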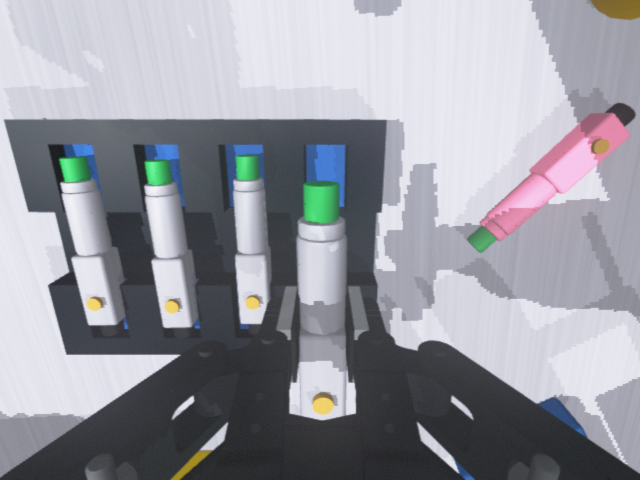

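servo_tool --increments '[[[0.5,0.1,-0.45,0,0,0],[0.9,0.2,0,0,0,0],[0.9,0.2,0,0,0,0],[0.9,0.2,0,0,0,0],[0.9,0.2,0,0,0,0],[0.9,0.2,0,0,0,0],[0.9,0.2,0,0,0,0],[0.9,0.2,0,0,0,0]]]'

```text
clock: 19.85
position: [0.6371, -0.0981, 0.1396]
tool_rot: [0.73, 0.683, 0.0, 0.0]
ft_force: [0.2, -0.7, -1.4]
finger_gap: 0.0189
grip_force: 58.9
```

servo_tool --increments '[[[0.8,0.2,0,0,0,0],[0.5,0.1,0,0,0,0],[0,0,0,0,0,-0.0056],[0,0,0,0,0,-0.0056],[0,0,0,0,0,0]]]'

```text
clock: 20.35
position: [0.6523, -0.0484, 0.1394]
tool_rot: [0.705, 0.709, 0.0, 0.0]
ft_force: [-0.8, 0.8, -1.6]
finger_gap: 0.0189
grip_force: 58.8
```

```bash
cat >> h.py <<'E'
def rails():
    c=viewer.camera("wrist")
    for b in blobs(c,(20,120,90),(32,255,255),100):
        p=ray(c,*b[0],.033)
        if -.12<p[1]<.03: print("rail",p[:2].round(4),"ext x",[ray(c,b[1][0]+k,b[0][1],.033)[0].round(4) for k in (0,b[1][2])])
def tray():
    c=viewer.camera("wrist")
    for b in blobs(c,(45,90,60),(80,255,255),40): print("green",b[0],ray(c,*b[0],.024)[:2].round(4))
E
python3 - <<'E'
from h import *
go(.6514,-.043,.046,90.3); rails()
E
```

```text
clock 20.4 pos [ 0.6523 -0.0484  0.1394] yaw 90.3 gap 0.0189 grip 58.8 f [-0.8  0.8 -1.6] 
 delta units [ 0.136 -0.023  2.335] turn [ 0.0001 -0.      0.    ] | full target yaw: 90.3
rail [ 0.574 -0.007] ext x [np.float64(0.4737), np.float64(0.6795)]
rail [ 0.5564 -0.075 ] ext x [np.float64(0.4762), np.float64(0.6357)]
rail [ 0.6742 -0.0733] ext x [np.float64(0.6691), np.float64(0.6803)]
```

servo_tool --increments '[[[0.13,-0.02,0.8,0,0,0],[0,0,0.8,0,0,0],[0,0,0.4,0,0,0],[0,0,0.3,0,0,0],[0,0,0,0,0,0],[0,0,0,0,0,0]]]'

```text
clock: 21.0
position: [0.6519, -0.0437, 0.0472]
tool_rot: [0.706, 0.709, 0.0, 0.0]
ft_force: [0.1, -0.6, -0.7]
finger_gap: 0.0189
grip_force: 59.8
```

servo_tool --increments '[[[0,0,0,0,0,0],[0,0,0,0,0,0],[0,0,0,0,0,0],[0,0,0,0,0,0],[0,0,-0.5,0,0,0],[0,0,-0.9,0,0,0],[0,0,-0.9,0,0,0],[0,0,-0.3,0,0,0]]]' --claw 0.1

```text
clock: 21.8
position: [0.6529, -0.0438, 0.1543]
tool_rot: [0.706, 0.709, 0.002, 0.002]
ft_force: [0.2, -0.8, 0.1]
finger_gap: 0.0388
grip_force: 0.0
```

servo_tool --increments '[[[-0.9,-0.3,0,0,0,0.0057],[-0.9,-0.35,0,0,0,0.0057],[-0.9,-0.4,0,0,0,0],[-0.9,-0.4,0,0,0,0],[-0.9,-0.4,0,0,0,0],[-0.9,-0.4,0,0,0,0],[-0.9,-0.4,0,0,0,0],[-0.9,-0.4,0,0,0,0]]]'

```text
clock: 22.6
position: [0.5131, -0.325, 0.1501]
tool_rot: [0.73, 0.683, 0.0, -0.0]
ft_force: [0.2, 0.1, -0.1]
finger_gap: 0.0387
grip_force: 0.0
```

```bash
python3 - <<'E'
from h import *
go(.5128,-.362,.036,86.2); tray()
E
```

```text
clock 22.6 pos [ 0.5131 -0.325   0.1501] yaw 86.2 gap 0.0387 grip 0.0 f [ 0.2  0.1 -0.1] 
 delta units [-0.926  0.053  2.852] turn [-0. -0. -0.] | full target yaw: 86.2
green [325.7 216.9] [ 0.5166 -0.3124]
green [179.3 218.4] [ 0.4118 -0.3066]
green [250.  220.9] [ 0.4621 -0.3118]
green [519.5 273.6] [ 0.6599 -0.3663]
```

servo_tool --increments '[[[-0.75,0.15,0,0,0,0],[0,0,0.9,0,0,0],[0,0,0.9,0,0,0],[0,0,0.7,0,0,0],[0,0,0.35,0,0,0],[0,0,0,0,0,0],[0,0,0,0,0,0]]]'

```text
clock: 23.35
position: [0.5186, -0.3546, 0.0373]
tool_rot: [0.73, 0.683, -0.0, 0.0]
ft_force: [0.0, -0.6, 0.8]
finger_gap: 0.0382
grip_force: 0.0
```

servo_tool --increments '[[[0,0,0,0,0,0],[0,0,0,0,0,0],[0,0,0,0,0,0],[0,0,0,0,0,0],[0,0,0,0,0,0],[0,0,-0.4,0,0,0],[0,0,-0.8,0,0,0],[0,0,-0.9,0,0,0]]]' --claw 1

```text
clock: 24.15
position: [0.5179, -0.3542, 0.1219]
tool_rot: [0.73, 0.683, -0.0, -0.0]
ft_force: [0.7, 0.2, -0.7]
finger_gap: 0.019
grip_force: 59.8
```

servo_tool --increments '[[[0.5,0.1,-0.45,0,0,0],[0.9,0.2,0,0,0,0],[0.9,0.2,0,0,0,0],[0.9,0.2,0,0,0,0],[0.9,0.2,0,0,0,0],[0.9,0.2,0,0,0,0],[0.9,0.2,0,0,0,0],[0.9,0.2,0,0,0,0]]]'

```text
clock: 24.95
position: [0.597, -0.0854, 0.14]
tool_rot: [0.73, 0.683, 0.001, 0.001]
ft_force: [-0.1, -1.0, -1.9]
finger_gap: 0.0187
grip_force: 59.8
```

servo_tool --increments '[[[0.8,0.1,0,0,0,0],[0.4,0,0,0,0,0],[0,0,0,0,0,-0.0056],[0,0,0,0,0,-0.0056],[0,0,0,0,0,0]]]'

```text
clock: 25.45
position: [0.6034, -0.04, 0.1393]
tool_rot: [0.706, 0.708, 0.0, 0.0]
ft_force: [0.5, 0.1, -0.9]
finger_gap: 0.0186
grip_force: 59.8
```

```bash
python3 - <<'E'
from h import *
go(.6018,-.043,.046,90.3); rails(); tray()
E
```

```text
clock 25.4 pos [ 0.6034 -0.04    0.1393] yaw 90.2 gap 0.0186 grip 59.8 f [ 0.5  0.1 -0.9] 
 delta units [-0.075 -0.044  2.333] turn [ 0.0002 -0.     -0.0003] | full target yaw: 90.3
rail [ 0.5588 -0.0066] ext x [np.float64(0.4746), np.float64(0.6447)]
rail [ 0.6699 -0.0061] ext x [np.float64(0.6595), np.float64(0.6802)]
rail [ 0.5287 -0.0744] ext x [np.float64(0.4763), np.float64(0.5867)]
rail [ 0.6324 -0.0709] ext x [np.float64(0.6212), np.float64(0.6408)]
rail [ 0.6718 -0.0756] ext x [np.float64(0.6651), np.float64(0.6806)]
green [397.8 174. ] [0.6533 0.005 ]
green [321.7 219.2] [ 0.6033 -0.026 ]
```

servo_tool --increments '[[[0.13,-0.04,0.8,0,0,0],[0,0,0.8,0,0,0],[0,0,0.4,0,0,0],[0,0,0.3,0,0,0],[0,0,0,0,0,0],[0,0,0,0,0,0]]]'

```text
clock: 26.15
position: [0.6023, -0.0345, 0.0471]
tool_rot: [0.706, 0.708, 0.0, 0.0]
ft_force: [-0.1, -0.1, -0.7]
finger_gap: 0.0187
grip_force: 60.2
```

servo_tool --increments '[[[0,0,0,0,0,0],[0,0,0,0,0,0],[0,0,0,0,0,0],[0,0,0,0,0,0],[0,0,-0.5,0,0,0],[0,0,-0.9,0,0,0],[0,0,-0.9,0,0,0],[0,0,-0.3,0,0,0]]]' --claw 0.1

```text
clock: 26.95
position: [0.6033, -0.0345, 0.154]
tool_rot: [0.706, 0.708, 0.002, 0.001]
ft_force: [0.2, 0.6, -0.4]
finger_gap: 0.0384
grip_force: 0.0
```

servo_tool --increments '[[[-0.9,-0.3,0,0,0,0.0057],[-0.9,-0.35,0,0,0,0.0057],[-0.95,-0.42,0,0,0,0],[-0.95,-0.42,0,0,0,0],[-0.95,-0.42,0,0,0,0],[-0.95,-0.42,0,0,0,0],[-0.95,-0.42,0,0,0,0],[-0.95,-0.42,0,0,0,0]]]'

```text
clock: 27.75
position: [0.4576, -0.3273, 0.1502]
tool_rot: [0.731, 0.683, 0.0, -0.0]
ft_force: [0.3, 0.7, -0.6]
finger_gap: 0.0381
grip_force: 0.0
```

servo_tool --increments '[[[0,0,0,0,0,0]]]'

```text
clock: 27.85
position: [0.4544, -0.3319, 0.1506]
tool_rot: [0.734, 0.679, -0.001, 0.001]
ft_force: [0.7, 0.1, 0.2]
finger_gap: 0.0386
grip_force: 0.0
```

```bash
python3 - <<'E'
from h import *
go(.4585,-.362,.036,86.2); tray()
E
```

```text
clock 27.9 pos [ 0.4544 -0.3319  0.1506] yaw 85.6 gap 0.0386 grip 0.0 f [0.7 0.1 0.2] 
 delta units [-0.737  0.162  2.868] turn [-0.0001  0.0004 -0.0016] | full target yaw: 86.2
green [260.3 203.7] [ 0.4123 -0.3066]
green [331.3 205.4] [ 0.4625 -0.3117]
green [ 39.8 215.8] [ 0.2535 -0.3034]
green [596.7 257.4] [ 0.657  -0.3664]
```

servo_tool --increments '[[[-0.74,0.16,0,0,0,0],[0,0,0.9,0,0,0],[0,0,0.9,0,0,0],[0,0,0.7,0,0,0],[0,0,0.35,0,0,0],[0,0,0,0,0,0],[0,0,0,0,0,0]]]'

```text
clock: 28.6
position: [0.4637, -0.3562, 0.0372]
tool_rot: [0.731, 0.683, 0.0, 0.0]
ft_force: [-0.3, -0.5, 1.1]
finger_gap: 0.0381
grip_force: 0.0
```

servo_tool --increments '[[[0,0,0,0,0,0],[0,0,0,0,0,0],[0,0,0,0,0,0],[0,0,0,0,0,0],[0,0,0,0,0,0],[0,0,-0.4,0,0,0],[0,0,-0.8,0,0,0],[0,0,-0.9,0,0,0]]]' --claw 1

```text
clock: 29.4
position: [0.4626, -0.3561, 0.1222]
tool_rot: [0.731, 0.682, -0.0, -0.0]
ft_force: [0.4, 0.2, -0.7]
finger_gap: 0.0187
grip_force: 58.7
```

servo_tool --increments '[[[0.5,0.1,-0.45,0,0,0],[0.9,0.2,0,0,0,0],[0.9,0.2,0,0,0,0],[0.9,0.2,0,0,0,0],[0.9,0.2,0,0,0,0],[0.9,0.2,0,0,0,0],[0.9,0.2,0,0,0,0],[0.9,0.2,0,0,0,0]]]'

```text
clock: 30.2
position: [0.542, -0.0876, 0.1401]
tool_rot: [0.731, 0.682, 0.001, 0.0]
ft_force: [0.9, 0.5, -1.1]
finger_gap: 0.0191
grip_force: 58.7
```

servo_tool --increments '[[[0.8,0.2,0,0,0,0],[0.4,0.1,0,0,0,0],[0,0,0,0,0,-0.0056],[0,0,0,0,0,-0.0056],[0,0,0,0,0,0]]]'

```text
clock: 30.7
position: [0.5567, -0.0427, 0.1393]
tool_rot: [0.706, 0.708, 0.0, 0.0]
ft_force: [-0.7, -0.8, -0.5]
finger_gap: 0.0185
grip_force: 58.7
```

```bash
python3 - <<'E'
from h import *
go(.5518,-.042,.046,90.3); rails(); tray()
E
```

```text
clock 30.7 pos [ 0.5567 -0.0427  0.1393] yaw 90.1 gap 0.0185 grip 58.7 f [-0.7 -0.8 -0.5] 
 delta units [ 0.017 -0.126  2.333] turn [ 0.0002  0.     -0.0005] | full target yaw: 90.3
rail [ 0.6269 -0.0061] ext x [np.float64(0.6119), np.float64(0.6428)]
rail [ 0.6701 -0.0064] ext x [np.float64(0.6602), np.float64(0.6802)]
rail [ 0.5334 -0.0069] ext x [np.float64(0.4744), np.float64(0.594)]
rail [ 0.6272 -0.0749] ext x [np.float64(0.6152), np.float64(0.6405)]
rail [ 0.6725 -0.0767] ext x [np.float64(0.6661), np.float64(0.6809)]
rail [ 0.5062 -0.0747] ext x [np.float64(0.4761), np.float64(0.54)]
rail [ 0.5837 -0.0721] ext x [np.float64(0.5743), np.float64(0.5919)]
green [394.7 165.9] [0.6043 0.0076]
green [472.  169.7] [0.6552 0.0052]
green [321.7 214.1] [ 0.5565 -0.025 ]
```

servo_tool --increments '[[[0.13,-0.12,0.8,0,0,0],[0,0,0.8,0,0,0],[0,0,0.4,0,0,0],[0,0,0.3,0,0,0],[0,0,0,0,0,0],[0,0,0,0,0,0]]]'

```text
clock: 31.4
position: [0.5523, -0.0371, 0.0469]
tool_rot: [0.707, 0.708, 0.0, 0.0]
ft_force: [-0.5, -0.2, -0.2]
finger_gap: 0.0184
grip_force: 59.8
```

servo_tool --increments '[[[0,0,0,0,0,0],[0,0,0,0,0,0],[0,0,0,0,0,0],[0,0,0,0,0,0],[0,0,-0.5,0,0,0],[0,0,-0.9,0,0,0],[0,0,-0.9,0,0,0],[0,0,-0.3,0,0,0]]]' --claw 0.1

```text
clock: 32.2
position: [0.5534, -0.037, 0.1537]
tool_rot: [0.706, 0.708, 0.002, 0.001]
ft_force: [0.7, 0.8, -0.0]
finger_gap: 0.0385
grip_force: 0.0
```

servo_tool --increments '[[[-0.9,-0.3,0,0,0,0.0055],[-0.9,-0.35,0,0,0,0.0055],[-0.95,-0.42,0,0,0,0],[-0.95,-0.42,0,0,0,0],[-0.95,-0.42,0,0,0,0],[-0.95,-0.42,0,0,0,0],[-0.95,-0.42,0,0,0,0],[-0.95,-0.42,0,0,0,0]]]'

```text
clock: 33.0
position: [0.408, -0.33, 0.1502]
tool_rot: [0.73, 0.683, 0.0, -0.0]
ft_force: [0.2, -0.0, -0.3]
finger_gap: 0.0387
grip_force: 0.0
```

servo_tool --increments '[[[0,0,0,0,0,0],[0,0,0,0,0,0]]]'

```text
clock: 33.2
position: [0.4082, -0.3297, 0.1501]
tool_rot: [0.731, 0.682, -0.0, -0.0]
ft_force: [0.6, 1.2, -0.7]
finger_gap: 0.0381
grip_force: 0.0
```

```bash
python3 - <<'E'
from h import *
go(.4085,-.3565,.036,86.2); tray()
E
```

```text
clock 33.2 pos [ 0.4082 -0.3297  0.1501] yaw 86.0 gap 0.0381 grip 0.0 f [ 0.6  1.2 -0.7] 
 delta units [-0.669  0.056  2.853] turn [-0.0001 -0.     -0.0005] | full target yaw: 86.2
green [326.2 202.3] [ 0.4126 -0.3065]
green [ 99.9 213.2] [ 0.2509 -0.3033]
```

servo_tool --increments '[[[-0.67,0.04,0,0,0,0],[0,0,0.9,0,0,0],[0,0,0.9,0,0,0],[0,0,0.7,0,0,0],[0,0,0.35,0,0,0],[0,0,0,0,0,0],[0,0,0,0,0,0]]]'

```text
clock: 33.95
position: [0.4095, -0.3557, 0.0372]
tool_rot: [0.73, 0.683, 0.0, 0.0]
ft_force: [0.2, 0.5, 0.7]
finger_gap: 0.0383
grip_force: 0.0
```

servo_tool --increments '[[[0,0,0,0,0,0],[0,0,0,0,0,0],[0,0,0,0,0,0],[0,0,0,0,0,0],[0,0,0,0,0,0],[0,0,-0.4,0,0,0],[0,0,-0.8,0,0,0],[0,0,-0.9,0,0,0]]]' --claw 1

```text
clock: 34.75
position: [0.408, -0.3557, 0.1219]
tool_rot: [0.731, 0.683, -0.0, -0.001]
ft_force: [1.5, 0.3, -1.6]
finger_gap: 0.0189
grip_force: 58.7
```

servo_tool --increments '[[[0.5,0.1,-0.45,0,0,0],[0.9,0.2,0,0,0,0],[0.9,0.2,0,0,0,0],[0.9,0.2,0,0,0,0],[0.9,0.2,0,0,0,0],[0.9,0.2,0,0,0,0],[0.9,0.2,0,0,0,0],[0.9,0.2,0,0,0,0]]]'

```text
clock: 35.55
position: [0.4871, -0.0872, 0.1397]
tool_rot: [0.731, 0.683, 0.001, 0.0]
ft_force: [0.9, -0.5, -1.1]
finger_gap: 0.0192
grip_force: 58.8
```

servo_tool --increments '[[[0.8,0.2,0,0,0,0],[0.4,0.1,0,0,0,0],[0,0,0,0,0,-0.0056],[0,0,0,0,0,-0.0056],[0,0,0,0,0,0]]]'

```text
clock: 36.05
position: [0.5019, -0.0422, 0.139]
tool_rot: [0.706, 0.708, 0.0, 0.0]
ft_force: [-0.1, -0.5, -1.2]
finger_gap: 0.0191
grip_force: 58.7
```

```bash
python3 - <<'E'
from h import *
go(.5018,-.042,.046,90.3); rails(); tray()
E
```

```text
clock 36.0 pos [ 0.5019 -0.0422  0.139 ] yaw 90.2 gap 0.0191 grip 58.7 f [-0.1 -0.5 -1.2] 
 delta units [ 0.004 -0.004  2.326] turn [ 0.0001  0.     -0.0003] | full target yaw: 90.3
rail [ 0.5769 -0.0065] ext x [np.float64(0.5622), np.float64(0.593)]
rail [ 0.6266 -0.0064] ext x [np.float64(0.613), np.float64(0.6419)]
rail [ 0.6703 -0.0066] ext x [np.float64(0.6613), np.float64(0.6806)]
rail [ 0.4822 -0.0084] ext x [np.float64(0.4748), np.float64(0.4896)]
rail [ 0.5274 -0.0073] ext x [np.float64(0.5121), np.float64(0.5436)]
rail [ 0.5317 -0.0725] ext x [np.float64(0.5195), np.float64(0.5419)]
rail [ 0.5773 -0.0753] ext x [np.float64(0.5653), np.float64(0.5906)]
rail [ 0.6275 -0.0753] ext x [np.float64(0.616), np.float64(0.6399)]
rail [ 0.6738 -0.0783] ext x [np.float64(0.6673), np.float64(0.6814)]
rail [ 0.6082 -0.0822] ext x [np.float64(0.6042), np.float64(0.6127)]
rail [ 0.5555 -0.0827] ext x [np.float64(0.5517), np.float64(0.5602)]
green [402.3 167.8] [0.5544 0.007 ]
green [481.8 167.2] [0.6064 0.0075]
green [558.6 171.3] [0.6572 0.0049]
green [320.6 200.9] [ 0.5009 -0.0152]
```

servo_tool --increments '[[[0,-0.02,0.8,0,0,0],[0,0,0.8,0,0,0],[0,0,0.4,0,0,0],[0,0,0.3,0,0,0],[0,0,0,0,0,0],[0,0,0,0,0,0]]]'

```text
clock: 36.75
position: [0.5014, -0.0417, 0.0467]
tool_rot: [0.706, 0.708, 0.0, 0.0]
ft_force: [0.1, 1.0, -0.4]
finger_gap: 0.0184
grip_force: 59.5
```

servo_tool --increments '[[[0,0,0,0,0,0],[0,0,0,0,0,0],[0,0,0,0,0,0],[0,0,0,0,0,0],[0,0,-0.5,0,0,0],[0,0,-0.9,0,0,0],[0,0,-0.9,0,0,0],[0,0,-0.3,0,0,0]]]' --claw 0.1

```text
clock: 37.55
position: [0.5027, -0.0417, 0.1534]
tool_rot: [0.706, 0.708, 0.002, 0.001]
ft_force: [-0.1, 0.4, -0.7]
finger_gap: 0.0387
grip_force: 0.0
```

servo_tool --increments '[[[-0.8,0.4,-0.3,0,0,0],[-0.8,0.4,-0.3,0,0,0],[-0.8,0.4,-0.3,0,0,0],[-0.8,0.4,-0.3,0,0,0],[-0.6,0.3,0,0,0,0],[0,0,0,0,0,0],[0,0,0,0,0,0]]]'

```text
clock: 38.25
position: [0.5772, -0.1934, 0.1975]
tool_rot: [0.706, 0.708, -0.001, -0.0]
ft_force: [0.2, 1.5, -0.3]
finger_gap: 0.0385
grip_force: 0.0
```

```bash
python3 - <<'E'
from h import *
c=viewer.camera("wrist"); cv2.imwrite("pics/w5.png",c["img"])
go(.5762,-.2024,.042,90.3)
E
```

```text
clock 38.3 pos [ 0.5773 -0.1924  0.1975] yaw 90.2 gap 0.0385 grip 0.0 f [-0.5  0.3  0.5] 
 delta units [-0.253 -0.022  3.888] turn [-0.0002 -0.0001 -0.0003] | full target yaw: 90.3
```

View pics/w5.png

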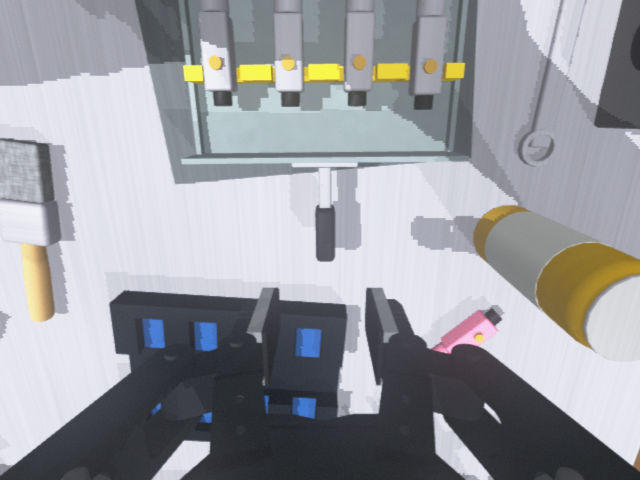

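All four new injectors lie in the rail notches, and the handle is at (326,233). Descending to grip it.

servo_tool --increments '[[[-0.25,0,0.9,0,0,0],[0,0,0.9,0,0,0],[0,0,0.9,0,0,0],[0,0,0.7,0,0,0],[0,0,0.4,0,0,0],[0,0,0,0,0,0],[0,0,0,0,0,0]]]'

```text
clock: 39.0
position: [0.5782, -0.2027, 0.0473]
tool_rot: [0.706, 0.709, 0.0, 0.0]
ft_force: [0.3, 0.1, 0.1]
finger_gap: 0.0384
grip_force: 0.0
```

servo_tool --increments '[[[0,0,0,0,0,0],[0,0,0,0,0,0],[0,0,0,0,0,0],[0,0,0,0,0,0],[0,0,0,0,0,0],[0,0,0,0,0,0]]]' --claw 1

```text
clock: 39.6
position: [0.5787, -0.2032, 0.0481]
tool_rot: [0.706, 0.709, 0.001, 0.001]
ft_force: [-1.2, 0.3, 5.9]
finger_gap: 0.015
grip_force: 60.4
```

```bash
python3 - <<'E'
from h import *
go(.5762,-.2024,.042,90.3)
E
```

```text
clock 39.6 pos [ 0.5787 -0.2032  0.0481] yaw 90.2 gap 0.015 grip 60.4 f [-1.2  0.3  5.9] 
 delta units [ 0.021 -0.064  0.152] turn [ 0.0004 -0.     -0.0002] | full target yaw: 90.3
```

servo_tool --increments '[[[0,0,0,0,0,-0.003],[0,0,0,0,0,-0.003],[0,0,0,0,0,-0.003],[0,0,0,0,0,-0.003],[0,-0.15,0,0,0,0],[0.2,0,0,0,0,0],[0.2,0,0,0,0,0],[0,0,0,0,0,0]]]'

```text
clock: 40.4
position: [0.5714, -0.189, 0.0481]
tool_rot: [0.679, 0.734, 0.0, 0.002]
ft_force: [-0.6, -3.1, 8.4]
finger_gap: 0.0149
grip_force: 60.7
```

```bash
cat >> h.py <<'E'
def safe():
    s=r.sense(); a=np.radians(94.5); d=s["position"][:2]-[.5505,.081]
    print("handle in safe: x %.4f y %.4f"%(d@[np.cos(a),np.sin(a)], d@[-np.sin(a),np.cos(a)]), "torque",s["torque"].round(2))
E
python3 - <<'E'
from h import *
go(.554,.033,.048,94.5); safe()
c=viewer.camera("wrist"); cv2.imwrite("pics/w6.png",c["img"])
E
```

```text
clock 40.4 pos [ 0.5714 -0.189   0.0481] yaw 94.5 gap 0.0149 grip 60.7 f [-0.6 -3.1  8.4] 
 delta units [ 5.566e+00  4.000e-03 -1.100e-02] turn [0.0004 0.0004 0.0001] | full target yaw: 94.5
handle in safe: x -0.2708 y 0.0003 torque [-0.49  0.19 -0.04]
```

View pics/w6.png

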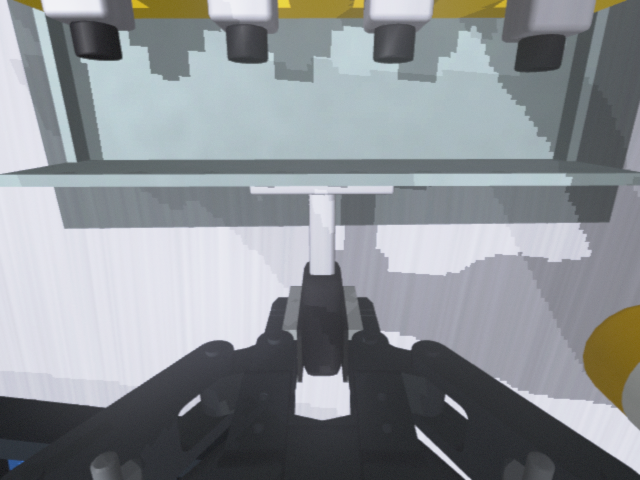

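The picture shows the drawer square to the tool, with ledge front corners at (63,228) and (610,222). The ledge seems about 0.6° more turned and slightly to the right, so I'll refine the safe pose from these corners.

```bash
python3 - <<'E'
from h import *
c=viewer.camera("wrist")
a=ray(c,63,228,.004);b=ray(c,610,222,.004); print(a.round(4),b.round(4),np.linalg.norm(a-b),np.degrees(np.arctan2(*(b-a)[1::-1]))+90,(a+b)/2)
m=(a+b)/2; t=c=viewer.camera("top")
bo=[x for x in blobs(c,(0,160,60),(3,255,255),15,(260,190,300,240))]
for x in bo:
    p=ray(c,*x[0],.124); print("bolt",x[0],p.round(4)); d=p-m; print("axis yaw",np.degrees(np.arctan2(d[1],d[0])),"dist (267)",np.linalg.norm(d[:2]))
E
```

```text
[ 0.4452 -0.1693  0.004 ] [ 0.7065 -0.1457  0.004 ] 0.26238464062849726 95.15066216712269 [ 0.57587466 -0.15751579  0.004     ]
bolt [278.6 214.1] [0.5507 0.1099 0.124 ]
axis yaw 95.3716613168507 dist (267) 0.26863456808486286
```

servo_tool --increments '[[[0,0,0,0,0,-0.002],[0,0.17,0,0,0,0],[0.2,0,0,0,0,0],[0.25,0,0,0,0,0],[0.25,0,0,0,0,0],[0.25,0,0,0,0,0],[0.25,0,0,0,0,0],[0,0,0,0,0,0]]]'

```text
clock: 41.35
position: [0.5739, -0.1401, 0.0481]
tool_rot: [0.674, 0.739, 0.0, 0.002]
ft_force: [-1.1, -1.8, 9.2]
finger_gap: 0.0146
grip_force: 60.9
```

```bash
sed -i 's/94.5); d=/95.2); d=/; s/\[.5505,.081\]/[.5537,.0822]/' h.py
python3 - <<'E'
from h import *
go(.558,.0344,.048,95.2); safe()
E
```

```text
clock 41.4 pos [ 0.5739 -0.1401  0.0481] yaw 95.3 gap 0.0146 grip 60.9 f [-1.1 -1.8  9.2] 
 delta units [ 4.381e+00  4.000e-03 -7.000e-03] turn [0.0004 0.0003 0.0002] | full target yaw: 95.2
handle in safe: x -0.2232 y 0.0000 torque [-0.42  0.2  -0.07]
```

servo_tool --increments '[[[0.3,0,0,0,0,0],[0.35,0,0,0,0,0],[0.35,0,0,0,0,0],[0.35,0,0,0,0,0],[0.35,0,0,0,0,0],[0.35,0,0,0,0,0],[0.3,0,0,0,0,0],[0,0,0,0,0,0]]]'

```text
clock: 42.15
position: [0.5656, -0.0458, 0.048]
tool_rot: [0.674, 0.739, 0.001, 0.001]
ft_force: [-1.0, -1.5, 10.6]
finger_gap: 0.0145
grip_force: 61.0
```

```bash
python3 - <<'E'
from h import *
go(.558,.0344,.048,95.2); safe()
c=viewer.camera("wrist"); cv2.imwrite("pics/w7.png",c["img"])
E
```

```text
clock 42.1 pos [ 0.5656 -0.0458  0.048 ] yaw 95.3 gap 0.0145 grip 61.0 f [-1.  -1.5 10.6] 
 delta units [ 2.013e+00 -4.000e-03 -1.000e-03] turn [0.0005 0.0002 0.0003] | full target yaw: 95.2
handle in safe: x -0.1285 y -0.0002 torque [-0.21  0.17 -0.  ]
```

View pics/w7.png

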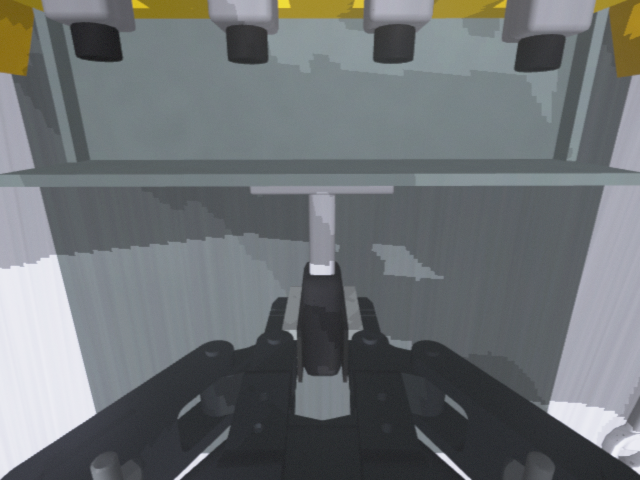

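The drawer sits evenly between the guides and is going in freely, so I'll finish the push.

servo_tool --increments '[[[0.3,0,0,0,0,0],[0.35,0,0,0,0,0],[0.35,0,0,0,0,0],[0.35,0,0,0,0,0],[0.3,0,0,0,0,0],[0.15,0,0,0,0,0],[0,0,0,0,0,0]]]'

```text
clock: 42.9
position: [0.5592, 0.025, 0.0481]
tool_rot: [0.674, 0.739, 0.001, 0.002]
ft_force: [-0.1, -4.5, 10.7]
finger_gap: 0.0145
grip_force: 61.0
```

servo_tool --increments '[[[0.1,0,0,0,0,0],[0.1,0,0,0,0,0],[0,0,0,0,0,0]]]'

```text
clock: 43.2
position: [0.5585, 0.0318, 0.0481]
tool_rot: [0.674, 0.738, 0.0, 0.002]
ft_force: [0.5, -7.2, 10.6]
finger_gap: 0.0147
grip_force: 61.0
```

servo_tool --increments '[[[0.08,0,0,0,0,0],[0,0,0,0,0,0]]]'

```text
clock: 43.4
position: [0.5582, 0.0347, 0.0481]
tool_rot: [0.675, 0.738, 0.0, 0.002]
ft_force: [0.9, -8.1, 10.1]
finger_gap: 0.0144
grip_force: 61.0
```

```bash
python3 - <<'E'
from h import *
go(.558,.0344,.048,95.2); safe()
E
```

```text
clock 43.4 pos [0.5582 0.0347 0.0481] yaw 95.2 gap 0.0144 grip 61.0 f [ 0.9 -8.1 10.1] 
 delta units [-0.006 -0.006  0.002] turn [ 0.0005  0.0004 -0.0001] | full target yaw: 95.2
handle in safe: x -0.0478 y -0.0002 torque [-1.56 -0.01 -0.01]
```

Friction is rising but there's no hard stop yet, so I'll continue in small steps.

servo_tool --increments '[[[0.06,0,0,0,0,0],[0,0,0,0,0,0]]]'

```text
clock: 43.6
position: [0.558, 0.0353, 0.0481]
tool_rot: [0.675, 0.738, -0.0, 0.003]
ft_force: [0.8, -12.9, 9.1]
finger_gap: 0.0148
grip_force: 61.0
```

servo_tool --increments '[[[0.06,0,0,0,0,0],[0,0,0,0,0,0]]]'

```text
clock: 43.8
position: [0.5577, 0.0355, 0.0481]
tool_rot: [0.676, 0.737, -0.001, 0.004]
ft_force: [1.9, -19.7, 10.2]
finger_gap: 0.0145
grip_force: 61.0
```

```bash
python3 - <<'E'
from h import *
go(.558,.0344,.048,95.2); safe()
E
```

```text
clock 43.8 pos [0.5577 0.0355 0.0481] yaw 95.0 gap 0.0145 grip 61.0 f [  1.9 -19.7  10.2] 
 delta units [-0.027  0.004  0.002] turn [ 0.0005  0.0011 -0.0006] | full target yaw: 95.2
handle in safe: x -0.0469 y 0.0002 torque [-3.94 -0.06  0.13]
```

The force jumped to 20 N with no further motion, at handle x = -47 mm against -48 expected, so the drawer is home. Next: release, rise and look at the key.

servo_tool --increments '[[[-0.1,0,0,0,0,0],[0,0,0,0,0,0]]]'

```text
clock: 44.0
position: [0.5578, 0.0353, 0.0481]
tool_rot: [0.675, 0.738, 0.0, 0.001]
ft_force: [-1.8, -7.8, 11.4]
finger_gap: 0.0151
grip_force: 61.3
```

servo_tool --increments '[[[0,0,0,0,0,0],[0,0,0,0,0,0],[0,0,0,0,0,0],[0,0,0,0,0,0],[0,0,-0.5,0,0,0],[0,0,-0.9,0,0,0],[0,0,-0.9,0,0,0],[0,0,-0.9,0,0,0]]]' --claw 0.1

```text
clock: 44.8
position: [0.5563, 0.0381, 0.1755]
tool_rot: [0.674, 0.739, -0.0, -0.0]
ft_force: [1.7, 0.0, -0.2]
finger_gap: 0.0382
grip_force: 0.0
```

servo_tool --increments '[[[0,0,-0.9,0,0,0],[0,0,-0.9,0,0,0],[0.3,0,-0.5,0,0,0],[0.7,0,0,0,0,0],[0.7,0,0,0,0,0],[0,0,0,0,0,0],[0,0,0,0,0,0]]]'

```text
clock: 45.5
position: [0.5501, 0.1064, 0.2661]
tool_rot: [0.673, 0.739, -0.0, 0.0]
ft_force: [0.0, -0.6, 1.0]
finger_gap: 0.0382
grip_force: 0.0
```

```bash
python3 - <<'E'
from h import *
go(.548,.1449,.155,95.2)
c=viewer.camera("wrist"); cv2.imwrite("pics/w8.png",c["img"])
print(proj(c,[.548,.1449,.166]),proj(c,[.548,.1449,.126]))
E
```

```text
clock 45.5 pos [0.5501 0.1064 0.2661] yaw 95.3 gap 0.0382 grip 0.0 f [ 0.  -0.6  1. ] 
 delta units [0.965 0.038 2.778] turn [-0.0001  0.0001  0.0004] | full target yaw: 95.2
[324.59486664 187.80693739] [324.23206079 177.63307227]
```

View pics/w8.png

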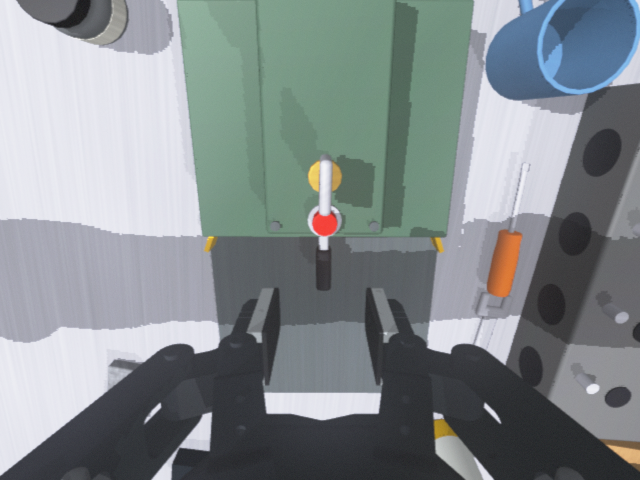

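The key bow is at (325,188), exactly where predicted, and the bolt head at (324,222) is still up. Gripping the bow.

servo_tool --increments '[[[0.6,0.04,0,0,0,0],[0.36,0,0,0,0,0],[0,0,0.7,0,0,0],[0,0,0.8,0,0,0],[0,0,0.7,0,0,0],[0,0,0.4,0,0,0],[0,0,0.15,0,0,0],[0,0,0,0,0,0]]]'

```text
clock: 46.35
position: [0.5485, 0.1439, 0.1563]
tool_rot: [0.674, 0.739, -0.0, 0.0]
ft_force: [-0.0, 0.0, 0.1]
finger_gap: 0.038
grip_force: 0.0
```

servo_tool --increments '[[[0,0,0,0,0,0],[0,0,0,0,0,0],[0,0,0,0,0,0],[0,0,0,0,0,0],[0,0,0,0,0,0],[0,0,0,0,0,0],[0,0,0,0,0,0]]]' --claw 1

```text
clock: 47.05
position: [0.5485, 0.1443, 0.1576]
tool_rot: [0.674, 0.739, 0.0, -0.0]
ft_force: [-4.2, -1.6, 6.5]
finger_gap: 0.0068
grip_force: 59.1
```

```bash
cat >> h.py <<'E'
def bolt(show=None):
    c=viewer.camera("scene"); u,v=map(int,proj(c,[.5507,.1099,.116]))
    bs=blobs(c,(0,150,60),(6,255,255),3,(u-15,v-18,u+15,v+18))
    print("bolt",[(b[0].tolist(),b[1]) for b in bs],"axis px up",proj(c,[.5507,.1099,.124]).round(1),"down",proj(c,[.5507,.1099,.110]).round(1))
    s=r.sense(); X=Ro.from_quat(s["tool_rot"]).as_matrix()
    print("clock %.1f key %.3f rad gap %.4f tz %.2f f %s"%(s["clock"],np.arctan2(X[1,0],X[0,0])-np.radians(95.2),s["finger_gap"],s["torque"][2],s["ft_force"].round(1)))
    if show: crop(c,u-60,v-60,u+60,v+45,4.5,show)
E
python3 - <<'E'
from h import *
go(.548,.1449,.155,95.2); bolt("k1")
E
```

```text
clock 47.0 pos [0.5485 0.1443 0.1576] yaw 95.2 gap 0.0068 grip 59.1 f [-4.2 -1.6  6.5] 
 delta units [ 0.017 -0.012  0.065] turn [ 0.     -0.0002  0.0001] | full target yaw: 95.2
bolt [([364.9, 245.3], [362, 243, 7, 7, 36])] axis px up [365.4 243.3] down [365.1 247.7]
clock 47.1 key 0.001 rad gap 0.0070 tz 0.07 f [-4.7 -1.9  6.3]
```

View pics/k1.png

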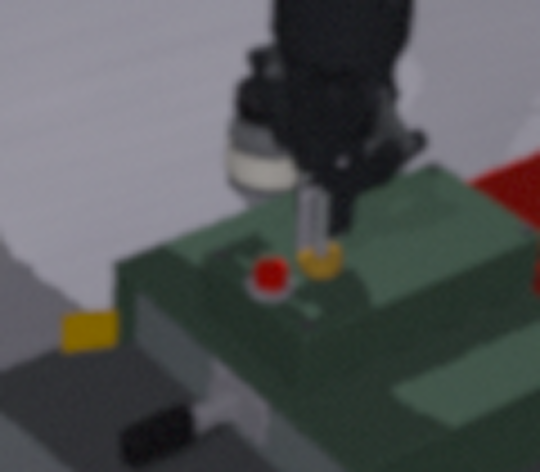

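The bolt head is visible at crop (271,275), still up, and the handle is close against the safe. Turning counter-clockwise first.

servo_tool --increments '[[[0,0,0,0,0,-0.01],[0,0,0,0,0,-0.01],[0,0,0,0,0,-0.01],[0,0,0,0,0,-0.01],[0,0,0,0,0,-0.01],[0,0,0,0,0,0]]]'

```text
clock: 47.7
position: [0.5486, 0.1443, 0.1576]
tool_rot: [0.549, 0.836, 0.001, -0.0]
ft_force: [-3.5, -1.2, 6.9]
finger_gap: 0.0074
grip_force: 58.8
```

```bash
python3 -c "
from h import *
bolt()"
```

```text
bolt [([365.0, 245.4], [362, 243, 7, 7, 37])] axis px up [365.4 243.3] down [365.1 247.7]
clock 47.8 key 0.316 rad gap 0.0075 tz 0.18 f [-3.7 -0.4  6.1]
```

servo_tool --increments '[[[0,0,0,0,0,-0.01],[0,0,0,0,0,-0.01],[0,0,0,0,0,-0.01],[0,0,0,0,0,0]]]'

```text
clock: 48.15
position: [0.5487, 0.1444, 0.1576]
tool_rot: [0.468, 0.884, 0.001, -0.0]
ft_force: [-3.0, 0.6, 5.7]
finger_gap: 0.0071
grip_force: 58.8
```

```bash
python3 -c "
from h import *
bolt()"
```

```text
bolt [] axis px up [365.4 243.3] down [365.1 247.7]
clock 48.2 key 0.504 rad gap 0.0071 tz 0.05 f [-3.5 -0.6  5.1]
```

```bash
python3 - <<'E'
from h import *
c=viewer.camera("scene"); crop(c,325,205,405,265,7,"k2")
print([(b[0].tolist(),b[1]) for b in blobs(c,(0,110,40),(12,255,255),3,(345,225,385,270))])
for n in("top","wrist"):
    c=viewer.camera(n); print(n,proj(c,[.5507,.1099,.117]).round(1),[(b[0].tolist(),b[1]) for b in blobs(c,(0,140,50),(5,255,255),8,None if n=="wrist" else (240,180,320,250))])
E
```

```text
[]
top [278.9 214.6] []
wrist [288.6 338.2] [([529.2, 26.6], [426, 0, 195, 74, 7589])]
```

View pics/k2.png

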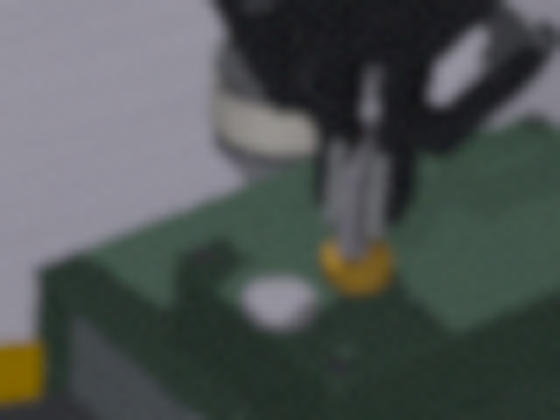

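The red head has sunk out of sight inside its grey collar at crop (280,300), so the bolt is dropping near here. The torque drop suggests the hidden angle lies a little ahead, so I'll step finely and feel for it.

servo_tool --increments '[[[0,0,0,0,0,-0.005],[0,0,0,0,0,0],[0,0,0,0,0,0]]]'

```text
clock: 48.65
position: [0.5487, 0.1444, 0.1576]
tool_rot: [0.455, 0.89, 0.001, 0.0]
ft_force: [-3.6, -0.9, 5.2]
finger_gap: 0.0072
grip_force: 58.8
```

```bash
python3 -c "
from h import *
bolt()"
```

```text
bolt [] axis px up [365.4 243.3] down [365.1 247.7]
clock 48.7 key 0.535 rad gap 0.0070 tz 0.02 f [-3.7 -0.   5.7]
```

servo_tool --increments '[[[0,0,0,0,0,-0.005],[0,0,0,0,0,0],[0,0,0,0,0,0]]]'

```text
clock: 49.0
position: [0.5487, 0.1444, 0.1576]
tool_rot: [0.441, 0.897, 0.001, 0.0]
ft_force: [-3.1, -2.4, 6.6]
finger_gap: 0.0074
grip_force: 58.7
```

```bash
python3 -c "
from h import *
bolt()"
```

```text
bolt [] axis px up [365.4 243.3] down [365.1 247.7]
clock 49.0 key 0.566 rad gap 0.0072 tz 0.00 f [-3.2 -0.4  5.6]
```

servo_tool --increments '[[[0,0,0,0,0,-0.005],[0,0,0,0,0,0],[0,0,0,0,0,0]]]'

```text
clock: 49.35
position: [0.5487, 0.1444, 0.1576]
tool_rot: [0.427, 0.904, 0.001, 0.0]
ft_force: [-3.2, 0.2, 5.6]
finger_gap: 0.0075
grip_force: 58.7
```

```bash
python3 -c "
from h import *
bolt()"
```

```text
bolt [] axis px up [365.4 243.3] down [365.1 247.7]
clock 49.4 key 0.598 rad gap 0.0073 tz 0.04 f [-2.6 -0.2  5.3]
```

servo_tool --increments '[[[0,0,0,0,0,-0.005],[0,0,0,0,0,0],[0,0,0,0,0,0]]]'

```text
clock: 49.7
position: [0.5488, 0.1444, 0.1576]
tool_rot: [0.413, 0.911, 0.001, 0.0]
ft_force: [-2.9, 0.2, 4.9]
finger_gap: 0.0071
grip_force: 58.7
```

```bash
python3 -c "
from h import *
bolt()"
```

```text
bolt [] axis px up [365.4 243.3] down [365.1 247.7]
clock 49.8 key 0.629 rad gap 0.0072 tz -0.02 f [-3.1  0.3  5.1]
```

servo_tool --increments '[[[0,0,0,0,0,-0.005],[0,0,0,0,0,0],[0,0,0,0,0,0]]]'

```text
clock: 50.05
position: [0.5488, 0.1444, 0.1576]
tool_rot: [0.399, 0.917, 0.001, 0.0]
ft_force: [-3.0, 0.7, 5.8]
finger_gap: 0.0069
grip_force: 58.9
```

```bash
python3 -c "
from h import *
bolt()"
```

```text
bolt [] axis px up [365.4 243.3] down [365.1 247.7]
clock 50.1 key 0.660 rad gap 0.0071 tz -0.25 f [-2.2  0.5  6.3]
```

servo_tool --increments '[[[0,0,0,0,0,-0.005],[0,0,0,0,0,0],[0,0,0,0,0,0]]]'

```text
clock: 50.4
position: [0.5489, 0.1445, 0.1576]
tool_rot: [0.384, 0.923, 0.001, 0.0]
ft_force: [-1.9, 1.2, 7.1]
finger_gap: 0.0075
grip_force: 60.7
```

```bash
python3 -c "
from h import *
bolt()"
```

```text
bolt [] axis px up [365.4 243.3] down [365.1 247.7]
clock 50.5 key 0.691 rad gap 0.0071 tz -0.62 f [-2.6  1.6  6.4]
```

The resisting torque climbs past 0.63 rad (-0.25, then -0.62 N m), so the key is in the detent. I'll go back to about 0.635, let go, rise and look.

servo_tool --increments '[[[0,0,0,0,0,0.005],[0,0,0,0,0,0.004],[0,0,0,0,0,0],[0,0,0,0,0,0]]]'

```text
clock: 50.85
position: [0.5488, 0.1444, 0.1576]
tool_rot: [0.41, 0.912, 0.001, 0.0]
ft_force: [-3.5, 0.4, 5.9]
finger_gap: 0.0073
grip_force: 59.0
```

```bash
python3 -c "
from h import *
bolt()"
```

```text
bolt [] axis px up [365.4 243.3] down [365.1 247.7]
clock 50.9 key 0.635 rad gap 0.0072 tz -0.24 f [-3.1  0.5  6.1]
```

servo_tool --increments '[[[0,0,0,0,0,0],[0,0,0,0,0,0],[0,0,0,0,0,0],[0,0,0,0,0,0],[0,0,-0.3,0,0,0],[0,0,-0.6,0,0,0],[0,0,-0.6,0,0,0],[0,0,-0.6,0,0,0]]]' --claw 0.1

```text
clock: 51.7
position: [0.5486, 0.144, 0.2421]
tool_rot: [0.41, 0.912, 0.0, 0.0]
ft_force: [-0.3, 1.1, 0.2]
finger_gap: 0.0385
grip_force: 0.0
```

servo_tool --increments '[[[0,0,-0.7,0,0,0],[-0.7,-0.7,-0.5,0,0,0.02],[-0.7,-0.7,-0.3,0,0,0.02],[-0.7,-0.7,0,0,0,0.02],[-0.7,-0.7,0,0,0,0.02],[0,0,0,0,0,0.02],[0,0,0,0,0,0]]]'

```text
clock: 52.4
position: [0.5099, -0.009, 0.3014]
tool_rot: [0.673, 0.739, 0.001, -0.0]
ft_force: [0.1, 0.6, 0.3]
finger_gap: 0.0387
grip_force: 0.0
```

```bash
python3 - <<'E'
from h import *
go(.555,.03,.29,95.2)
cs=viewer.camera("scene"); cw=viewer.camera("wrist"); ct=viewer.camera("top")
for c,n in ((cs,"s"),(cw,"w"),(ct,"t")):
    print(n,proj(c,[.5507,.1099,.124]).round(1),proj(c,[.5507,.1099,.110]).round(1),[(b[0].tolist(),b[1]) for b in blobs(c,(0,130,50),(6,255,255),5) if abs(b[0]-proj(c,[.5507,.1099,.117])).max()<25])
u,v=map(int,proj(cw,[.548,.13,.14])); u=min(max(u,120),520); v=min(max(v,90),390)
a=cv2.resize(cw["img"][v-90:v+90,u-120:u+120],(640,480)); b=cv2.resize(cs["img"][205:265,325:405],(160,120)); a[:120,:160]=b
cv2.imwrite("pics/k3.png",a)
E
```

```text
clock 52.4 pos [ 0.5099 -0.009   0.3014] yaw 95.4 gap 0.0387 grip 0.0 f [0.1 0.6 0.3] 
 delta units [0.864 1.214 0.287] turn [ 0.0002 -0.0003  0.0004] | full target yaw: 95.2
s [365.4 243.3] [365.1 247.7] []
w [390.   73.1] [386.8  75.2] []
t [278.6 214.1] [279.1 215. ] []
```

View pics/k3.png

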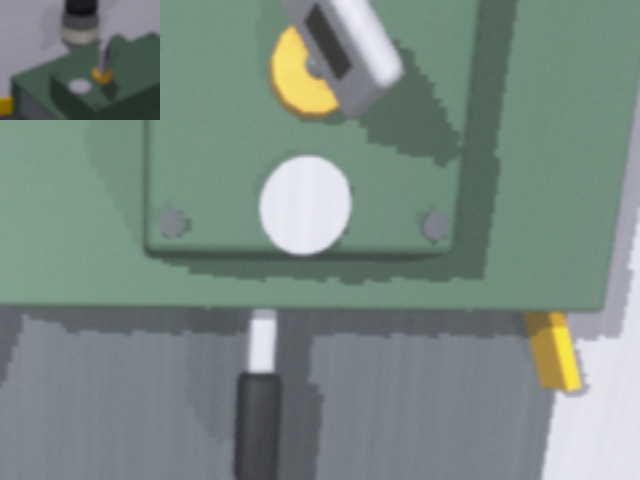

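The red head is now fully below its white collar disc at (305,205) in both the wrist and scene views. The key bow is turned about 0.6 rad, and the drawer handle is up against the safe, so the bolt is down. One numeric check of the scrap box, then I'll hand in.

```bash
python3 - <<'E'
from h import *
c=viewer.camera("top")
br=[b[0].tolist() for b in blobs(c,(3,80,30),(14,255,140),100,(110,140,400,300))]
gr=[b[0].tolist() for b in blobs(c,(45,90,60),(80,255,255),12,(440,200,512,300))]
print(br,gr)
if len(br)==2 and not gr: print(r.sign_off())
E
```

```text
[[171.1, 218.6], [172.1, 238.2]] []
the job is handed in; nothing more can be done
None
```

The job is handed in: both worn injectors are in the red scrap box, and all four new ones are in their own cradle places. The drawer is fully home, and the key is at about +0.63 rad with the bolt head down out of sight, though I didn't pull the drawer to test the lock.

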